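# Reload the niche mirror light

## Robot

A 7-joint arm with a two-finger parallel gripper is mounted at the origin on the work surface. World frame = base frame: x ahead of the robot, y to its left, z up, the work surface at z = 0. Lengths are in m, angles in rad, forces in N, time in s.
With the tool pointing down it reaches from about 0.425 to 0.95 m from the base axis. Payload 4.7 kg.
Tool frame: the origin (TCP) lies where the fingers leave the gripper's body, on its centre line; the fingertips stand 73 mm ahead of it and the grasp point (between the pads) lies 54 mm ahead of it (bot.tcp_to_grasp is the distance from the TCP to the grasp point, in m); z points along the fingers, x is the direction in which the jaws open and shut, and the axes are right-handed (so a half turn about z gives the same grasp; the last joint's range is limited). The gripper opens to 85 mm and grips with 20 to 120 N. Pads are 22 mm wide; open, the fingers measure 114 mm over their backs; the gripper's body (76 mm by 85 mm) begins 54 mm behind the grasp point. The pads swing forward as they close: fully open they stand 13 mm farther back than shut.
Start: joints at [-1.373, 0.469, -0.049, 1.532, 0.024, 1.141, -0.082], TCP at [0.152, 0.658, 0.304] pointing down, gripper open.
Joint ranges: [-2.59, 2.59], [-0.33, 1.99], [-1.39, 1.29], [0.1, 2.45], [-1.04, 4.18], [0.21, 1.99], [-2.66, 2.66]. Speed limits (rad/s): [2.57, 2.57, 3.14, 3.14, 3.14, 3.14, 3.14].

## Interface

Orientations are given as a rotation vector (axis times angle).
In Python, from bench import bot gives the robot as it stands. The module is installed in compiled form; this text tells all that it offers.
- The arm moves only by the tool move_arm, never from a script. Its argument "targets" is a list of rows, each an object of numbers: "x", "y", "z": the shift along the tool's x, y, z in mm; "twist": the turn about the tool's z in degrees; "grip": the finger opening in mm, from 0 to 85.4. In form: [{"x": .., "y": .., "z": .., "twist": .., "grip": ..}, ...]. A call has 1 to 20 rows; each row shifts and turns the pose as measured when the row begins, along the tool's axes as they then stand; what a row does not reach is not made up. A row lasts 1/12 s, in which the tool goes at most 41.7 mm and 7.16 degrees, less where a joint would pass 70% of its speed; a pose out of reach is approached as far as the arm can. A call with a gripper value outside its range is refused whole. The fingers move at their own pace and stop on an object; "squeeze" is the grip in N (left out, the last holds). Time passes only in rows, so rows that do not move let the fingers close. It gives the time, the measured TCP pose, the force and the opening at its end, in the units of the state.
- bot.state(): the state, without advancing time (a new reading comes with each control period).
- bot.snapshot(name): name is "side" or "top"; returns a dict with "color" (420x560x3 uint8, red, green, blue), "depth" (420x560 float32, m along the optical axis (not along the pixel's ray), 0 where there is no reading), "camera_matrix" (3x3 intrinsics, pixels), "rvec" (rotation vector, rad) and "tvec" (3), from world to camera coordinates, as OpenCV has them. Camera axes: x right, y down, z forward; pixel columns grow to the right and rows downward; lengths in m; the calibration is good to about 2 mm. A picture is of the moment at which its call begins.
- bot.finish_job(): hands the job in, once; it reports no verdict.
The state is a dict: "time_s": time; "q": joint angles; "joint_velocities": joint speeds; "tau": joint torques, N m; "tool_pos": TCP position; "eef_rot": TCP orientation; "contact_force": force on the tool from outside, world axes, zero at the start; "moment": the same for the moment, N m; "opening": finger opening in m.
Only numpy, scipy, OpenCV 4.12 (cv2) and the standard library are available. Lean on these libraries where they do the work, as an engineer would, in place of code of your own. Each camera call takes 0.05 s, during which the arm holds its last target.

## Task

Take the two charged cells out of the dock and drop them one by one into the two bores of the mirror light, each fully down: plus end (red band, brass button) up in the red-ringed bore, and turned upside down, plus end down, in the black-ringed bore. The grooved comb rest is there to lay a cell on while you take hold of it the other way. Let go of both, and leave the comb, nail file, perfume bottle and hair clip where they are.

Things in the scene. Friction and masses are not known exactly. Their poses are not given: they have to be found in the camera images.
- light: White mirror light, fixed. Origin on the table under its base bar; x points to the mirror, y along the bar. Battery block 46 mm in x, y -91 to +21 mm, 50 mm high, with two bores; deck 46 mm in x, y +21 to +85 mm, 30 mm high, its small toggle (not used here) reaches 61 mm above the table at y +56 mm; round mirror 120 mm across, 13 mm high, lying flat with its centre at x +94 mm.
- bore_red (a point): Centre of the mouth of the bore with the red ring, in the top of the battery block, 50 mm above the table (light x 0, y -3 mm). Upright round bore 21 mm in diameter, 42 mm deep, 1.5 mm chamfer; a seated cell stands 23 mm proud. Its z axis points up.
- bore_black (a point): Centre of the mouth of the bore with the black ring, the same size as the red one, 64 mm from it (light x 0, y -67 mm). Its z axis points up.
- dock: Grey charging dock, fixed, 50 mm in x, 116 mm in y, 28 mm high, origin under its centre. Two upright pockets 21 mm in diameter and 20 mm deep at y +32 and -32 mm; each cell stands 45 mm proud of it.
- cell_a: Battery cell, a plain round stick 18 mm in diameter and 65 mm long overall, about 46 g, blue wrap; red band and a brass button (10 mm wide, 1.5 mm high, included in the 65 mm) at the plus end, bare flat minus end. Origin: centre of the flat minus end; its z axis runs along the cell towards the plus end. Both cells are alike and start upright in the dock, plus end up.
- cell_b: Battery cell, a plain round stick 18 mm in diameter and 65 mm long overall, about 46 g, blue wrap; red band and a brass button (10 mm wide, 1.5 mm high, included in the 65 mm) at the plus end, bare flat minus end. Origin: centre of the flat minus end; its z axis runs along the cell towards the plus end. Both cells are alike and start upright in the dock, plus end up.
- cell_a_mid (a point): Middle of the cell on its axis, 32.5 mm from either end; its z axis points to the plus end.
- cell_b_mid (a point): Middle of the cell on its axis, 32.5 mm from either end; its z axis points to the plus end.
- rest: Wooden comb rest, fixed, origin under its centre: foot 90 mm in x, 70 mm in y, 8 mm high, carrying a narrow rail 46 mm long in x and at most 14 mm wide, about 62 mm high, with a shallow V groove along x in its top. The rail is narrower than a cell, so fingers holding a cell pass down on both sides of it, and a 65 mm cell overhangs both ends.
- rest_axis (a point): The point where the middle of a cell's axis comes when it lies centred in the groove of the rest, 69.5 mm above the table; the groove runs along this frame's x.
- comb: Brown comb lying flat, 150 mm along its y, 30 mm wide, 5 mm thick; origin under its middle. Leave alone.
- file: Steel nail file with a black grip lying flat, 155 mm along its y, 14 mm wide, 4 mm thick; origin near its middle, underneath. Leave alone.
- perfume: Empty clear perfume bottle, 30 by 46 mm, 86 mm high with its silver cap; origin under its centre. Leave alone.
- clip: Silver-toned hair clip lying flat, 62 mm along its y, 13 mm wide, 9 mm high; origin under its middle. Leave alone.
Things that resemble listed ones, but are neither listed nor needed, are in the scene too. What is shaped like the cell_b but orange or pink is not meant.

How it is judged:
By the outcome, as a careful person would: the job done as asked, in the order asked, and still so for the second after the job is handed in, with the robot touching nothing.
It also fails if it takes over 70 s, if anything falls off the work surface, if the arm or the gripper's body presses on something with over 40 N, if the wrist force passes 120 N, or if a joint passes its speed limit or range.

## Working session

There is one attempt and no reset: what is moved stays moved. The work goes in short steps, Python scripts to look and compute and a tool call to move; the robot and the scene stay as the last step left them, time stands still between calls to the robot, and variables do not carry over. Pictures are saved under pics/ and viewed, and the job is handed in when it is done.

Besides the shell and the picture viewer there is one more tool, called after "Call:" by a JSON object that holds its "api" and its "payload". move_arm: Moves the arm, as the interface text tells. Its arguments: {"type":"object","properties":{"targets":{"type":"array"},"squeeze":{"type":"number"}},"required":["targets"]}

```bash
mkdir -p pics; python3 - <<'E'
from bench import bot
import cv2
s=bot.state();print({k:(v if not hasattr(v,'tolist') else v.tolist()) for k,v in s.items()})
for n in("side","top"):
    p=bot.snapshot(n);cv2.imwrite(f"pics/{n}0.png",p["color"][:,:,::-1]);print(n,p["camera_matrix"],p["rvec"],p["tvec"])
E
```

```text
{'time_s': 0.0, 'q': [-1.3728908602618966, 0.4694489091370715, -0.048560470475961216, 1.5337101174163272, 0.024118548657965855, 1.141029116017611, -0.08231053830740599], 'joint_velocities': [-0.0018896177857475845, 0.0008363940026408565, -0.0010401778470327566, -0.000644589818709093, 0.0002651418609623182, -0.0018183878107577202, -0.0014484721673756807], 'tau': [0.0006327222581603564, -51.032960414886475, -0.046313011553138494, -23.770145773887634, 0.01075154752470553, 0.007802848995197564, -1.4881994729876169e-05], 'tool_pos': [0.1516905314647826, 0.6572670454405192, 0.302849303105907], 'eef_rot': [2.457507539485005, 1.954961843245667, -0.0023595835289934725], 'contact_force': [-0.11075376697420411, 0.42491937038601435, 0.11273928351729792], 'moment': [0.009602645477504957, -0.017814824092065782, 0.00733321209382436], 'opening': 0.08533513737170363}
side [[498.11848219   0.         282.60259658]
 [  0.         498.11848219 203.71256191]
 [  0.           0.           1.        ]] [ 0.25048069 -2.62148529  1.50867139] [0.60367414 0.13205171 0.88521113]
top [[508.47994708   0.         280.4965042 ]
 [  0.         508.47994708 211.94111969]
 [  0.           0.           1.        ]] [ 2.01643079 -2.21636082  0.22586645] [0.02028799 0.62851145 0.92821295]
```

View pics/side0.png

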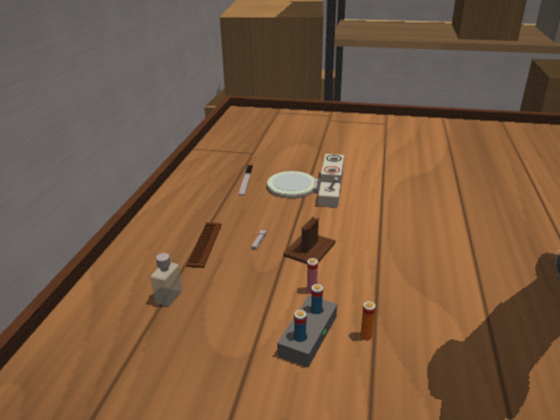

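View pics/top0.png

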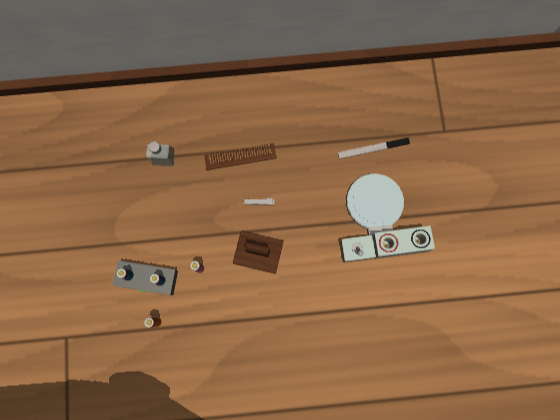

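Side: dock with two blue cells at (300,325) and (317,298); look-alikes pink (312,273) and orange (368,320). Top: dock about (145,277), with cells at (123,272) and (156,278). Pink is at (196,265), orange at (150,322), the rest at (258,250) and the light at (390,243). Next are close crops.

```bash
cat > h.py <<'E'
import numpy as np,cv2
from bench import bot
from scipy.spatial.transform import Rotation as Ro
class V:
    def __init__(s,n):
        p=bot.snapshot(n);s.c=p["color"];s.d=p["depth"];s.K=np.array(p["camera_matrix"]);s.R=cv2.Rodrigues(np.array(p["rvec"],float))[0];s.t=np.array(p["tvec"],float).ravel()
    def ray(s,u,v):
        d=s.R.T@np.linalg.inv(s.K)@np.array([u,v,1.]);return -s.R.T@s.t,d
    def onz(s,u,v,z):
        o,d=s.ray(u,v);return o+d*(z-o[2])/d[2]
    def dep(s,u,v):
        o,d=s.ray(u,v);return o+d*s.d[int(round(v)),int(round(u))]
    def cloud(s):
        vv,uu=np.mgrid[:420,:560];d=np.linalg.inv(s.K)@np.stack([uu.ravel(),vv.ravel(),np.ones(uu.size)])
        P=(s.R.T@(d*s.d.ravel()-s.t[:,None])).T.reshape(420,560,3);P[s.d==0]=np.nan;return P
    def proj(s,P):
        q=s.K@(s.R@np.array(P,float)+s.t);return q[:2]/q[2]
    def crop(s,name,u0,v0,u1,v1,k,gain=1.6):
        im=np.clip(s.c[v0:v1,u0:u1].astype(float)*gain,0,255).astype(np.uint8)
        cv2.imwrite(name,cv2.resize(im[:,:,::-1],None,fx=k,fy=k,interpolation=cv2.INTER_CUBIC))
def st():
    s=bot.state();R=Ro.from_rotvec(s["eef_rot"]).as_matrix();return s,np.array(s["tool_pos"]),R
E
python3 - <<'E'
from h import *
t=V("top");s=V("side")
t.crop("pics/t_dock.png",100,245,210,335,7)
t.crop("pics/t_light.png",330,160,440,270,5)
t.crop("pics/t_rest.png",225,190,295,280,6)
s.crop("pics/s_dock.png",270,210,390,370,3.7)
C=t.cloud()
import numpy as np
Z=C[:,:,2]*1000
print(np.nanmin(Z),np.nanmedian(Z[150:300,100:450]))
for (u,v) in[(123,272),(156,278),(196,265),(150,322),(145,277),(258,250),(388,243),(421,239),(358,249),(376,200)]:print(u,v,t.dep(u,v).round(4),s.proj(t.dep(u,v)).round())
E
```

```text
-458.21857150117506 0.6154168181498414
123 272 [0.5383 0.2673 0.0753] [299. 309.]
156 278 [0.5212 0.2059 0.0758] [316. 283.]
196 265 [0.5397 0.1313 0.0651] [311. 259.]
150 322 [0.4416 0.2233 0.0645] [368. 303.]
145 277 [0.5297 0.2383 0.0291] [307. 320.]
258 250 [0.5577 0.0111 0.0618] [311. 222.]
388 243 [ 0.5542 -0.2523  0.0076] [328. 183.]
421 239 [ 0.5545 -0.3171  0.0194] [331. 167.]
358 249 [ 0.5428 -0.1829  0.0499] [330. 181.]
376 200 [ 0.6444 -0.2385  0.0138] [290. 181.]
```

View pics/t_dock.png

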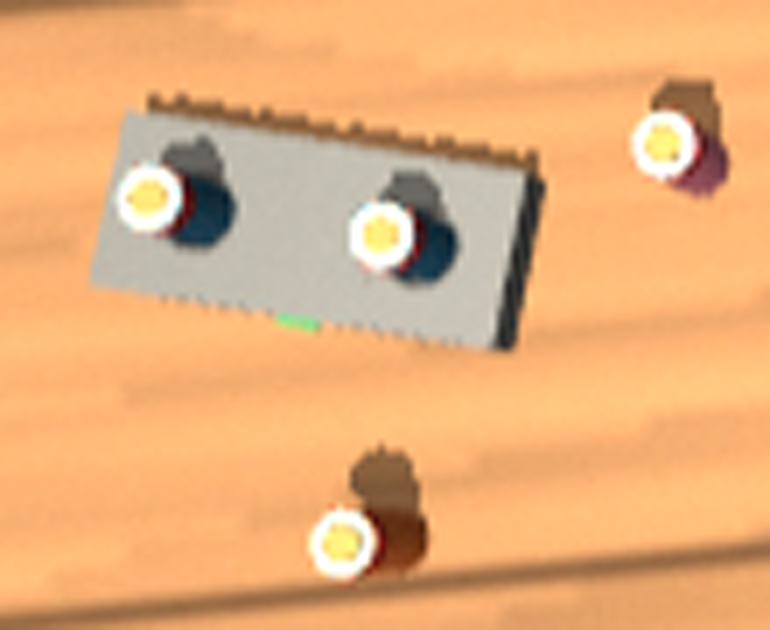

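View pics/t_light.png

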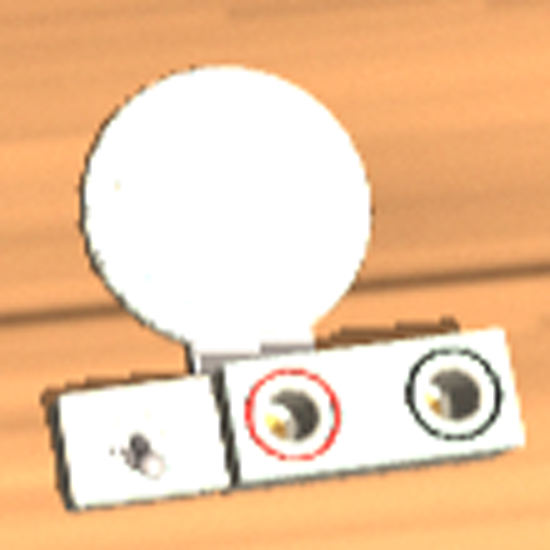

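View pics/t_rest.png

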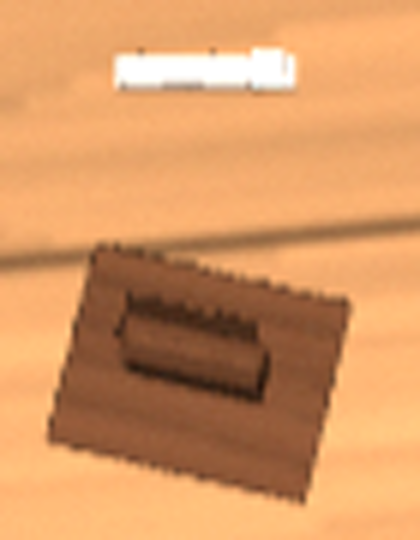

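View pics/s_dock.png

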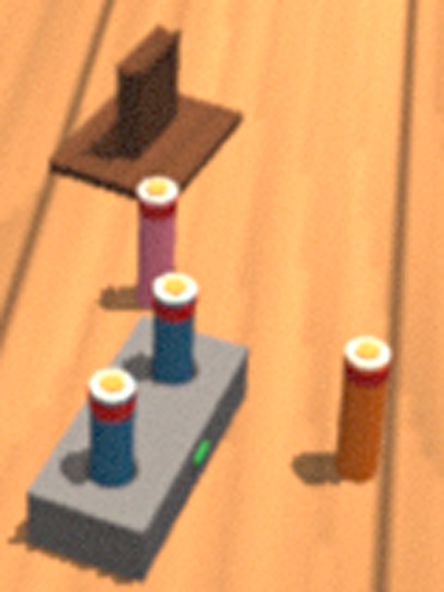

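Choice by description: the blue ones in the dock, (123,272) and (156,278). Pink (196,265) and orange (150,322) stand outside it and are not meant. The crops confirm blue wraps. Now precise positions from both views.

```bash
cat > m.py <<'E'
from h import *
def blobs(m,amin=3):
    n,l,s,c=cv2.connectedComponentsWithStats(m.astype(np.uint8));return [(c[i],s[i,4]) for i in range(1,n) if s[i,4]>=amin]
def tri(a,ua,b,ub):
    A=[];
    for V_,u in((a,ua),(b,ub)):
        P=V_.K@np.c_[V_.R,V_.t];A+= [u[0]*P[2]-P[0],u[1]*P[2]-P[1]]
    x=np.linalg.svd(np.array(A))[2][-1];return x[:3]/x[3]
E
python3 - <<'E'
from m import *
t=V("top");s=V("side")
for V_,n,box in((t,"t",(100,245,210,335)),(s,"s",(270,210,390,370))):
    h=cv2.cvtColor(V_.c,cv2.COLOR_RGB2HSV)
    m=(h[:,:,0]>18)&(h[:,:,0]<35)&(h[:,:,1]>90)&(h[:,:,2]>130)
    w=(h[:,:,1]<60)&(h[:,:,2]>150)
    for nm,mm in(("button",m),("face",m|w)):
        k=np.zeros_like(mm);k[box[1]:box[3],box[0]:box[2]]=mm[box[1]:box[3],box[0]:box[2]]
        for c,a in blobs(k,4):print(n,nm,c.round(2),a,V_.onz(*c,.073 if nm=="button" else .0715).round(4))
# light: white block corners, rings
C=t.cloud();Z=C[:,:,2]
sub=np.zeros(Z.shape,bool);sub[160:280,330:445]=1
for lo,hi,nm in((.044,.056,'block'),(.024,.036,'deck'),(.008,.018,'mirror')):
    m=sub&(Z>lo)&(Z<hi);m=cv2.morphologyEx(m.astype(np.uint8),cv2.MORPH_OPEN,np.ones((3,3)))
    for c,a in blobs(m,100):print(nm,c,a)
    cn=max(cv2.findContours(m,0,2)[0],key=cv2.contourArea);r=cv2.minAreaRect(cn);b=cv2.boxPoints(r)
    zz=np.nanmedian(Z[m>0]);print(nm,zz,[t.onz(*q,zz)[:2].round(4).tolist() for q in b])
h=cv2.cvtColor(t.c,cv2.COLOR_RGB2HSV)
red=sub&(h[:,:,1]>80)&((h[:,:,0]<8)|(h[:,:,0]>170))
red[:, :372]=0;red[:225]=0
ys,xs=np.where(red);print("red",xs.size);e=cv2.fitEllipse(np.c_[xs,ys].astype(np.float32));print(e,t.onz(*e[0],.05).round(4))
m2=sub&(Z>.055);m2=sub
bl=sub&(h[:,:,2]<70);bl[:,:408]=0;bl[:225]=0;bl[:,434:]=0;bl[252:]=0
for c,a in blobs(bl,5):print("blk",c,a,t.onz(*c,.05).round(4))
# rest
sub=np.zeros(Z.shape,bool);sub[225:280,228:290]=1
for lo,hi in((.056,.067),(.005,.012)):
    m=(sub&(Z>lo)&(Z<hi)).astype(np.uint8);cn=max(cv2.findContours(m,0,2)[0],key=cv2.contourArea);r=cv2.minAreaRect(cn);b=cv2.boxPoints(r);zz=np.nanmedian(Z[m>0])
    q=np.array([t.onz(*p,zz) for p in b]);print("rest",zz,m.sum(),q[:,:2].round(4).tolist(),q.mean(0).round(4),[np.linalg.norm(q[i]-q[i-1]).round(4) for i in range(4)])
E
```

```text
t button [194.1  265.05] 20 [0.539  0.1336 0.073 ]
t button [120.7  272.85] 20 [0.5374 0.2724 0.073 ]
t button [153.95 278.1 ] 20 [0.5216 0.2104 0.073 ]
t button [148.32 322.14] 22 [0.4415 0.2243 0.073 ]
t face [194.34 265.1 ] 61 [0.5391 0.1334 0.0715]
t face [120.78 272.8 ] 59 [0.5376 0.2727 0.0715]
t face [153.85 278.02] 65 [0.5219 0.2109 0.0715]
t face [148.39 322.12] 59 [0.4416 0.2246 0.0715]
s face [312.43 262.  ] 23 [0.5354 0.1482 0.0715]
s face [316.71 288.25] 24 [0.5195 0.2128 0.0715]
s face [368.55 305.77] 31 [0.4401 0.238  0.0715]
s face [300.18 314.67] 33 [0.5346 0.2746 0.0715]
block [404.10548523 240.23037975] 1185
block 0.049873530093119914 [[0.5729, -0.2173], [0.5769, -0.3328], [0.5301, -0.3315], [0.5262, -0.2171]]
deck [358.46262341 247.1932299 ] 709
deck 0.02978634632202937 [[0.57, -0.154], [0.5728, -0.2207], [0.5267, -0.2208], [0.524, -0.1548]]
mirror [374.93256262 201.84123314] 2595
mirror 0.013105434928876898 [[0.6525, -0.1544], [0.7282, -0.2455], [0.6282, -0.3216], [0.5554, -0.2309]]
red 69
((388.1847229003906, 242.53834533691406), (17.247159957885742, 18.219253540039062), 125.77479553222656) [ 0.5498 -0.2432  0.05  ]
blk [412.13333333 236.66666667] 15 [ 0.5569 -0.2915  0.05  ]
blk [422.11764706 239.26470588] 34 [ 0.55   -0.3102  0.05  ]
blk [428.875 239.5  ] 8 [ 0.5483 -0.3233  0.05  ]
rest 0.060979805422821706 179 [[0.5629, 0.0375], [0.5772, 0.0329], [0.5626, -0.0103], [0.5484, -0.0056]] [0.5628 0.0137 0.061 ] [np.float64(0.0455), np.float64(0.015), np.float64(0.0456), np.float64(0.015)]
rest 0.008135968025063282 1196 [[0.5438, 0.0672], [0.6105, 0.0459], [0.581, -0.04], [0.515, -0.0176]] [0.5626 0.0139 0.0081] [np.float64(0.0896), np.float64(0.07), np.float64(0.0908), np.float64(0.0697)]
```

Call:
{"api": "move_arm", "payload": {"targets": [{"twist":6.85},{"twist":6.85},{"twist":6.85},{"twist":6.85},{"twist":6.85},{"twist":6.85},{"twist":6.85},{"twist":6.85},{"twist":6.85},{"twist":6.85},{"twist":6.85},{"twist":6.85},{"twist":6.85},{"twist":6.85,"grip":50}], "squeeze": 30}}

```text
invalid input at $.targets[0]: expected keys x, y, z, twist, grip
```

```bash
cat > go.py <<'E'
from h import *
P=dict(a=(0.5375,0.2725),b=(0.5217,0.2107),rest=(0.5628,0.0138),red=(0.5502,-0.2429),black=(0.5524,-0.3068))
G=np.array([.322,.947]);G/=np.linalg.norm(G)
def to(xy,z=None,head=-18.8):
    s,p,R=st();d=np.array([xy[0],xy[1],p[2] if z is None else z])-p
    hd=np.degrees(np.arctan2(R[1,0],R[0,0]));dt=(hd-head+180)%360-180
    print("t",round(s["time_s"],2),"pos",p.round(4),"head",round(hd,2),"tilt",np.degrees(np.arccos(-R[2,2])).round(2),"open",round(s["opening"]*1000,1),"F",np.round(s["contact_force"],1),"q7",round(s["q"][6],2))
    print("  tool shift mm",(R.T@d*1000).round(1),"twist",round(dt,2))
E
python3 -c "
from go import *
print(st()[2].round(3));to(P['b'],.30)"
```

```text
[[ 0.225  0.974 -0.   ]
 [ 0.974 -0.225 -0.001]
 [-0.001  0.    -1.   ]]
t 0.3 pos [0.1517 0.6576 0.3036] head 77.01 tilt 0.04 open 85.4 F [-0.7 -0.3  0. ] q7 -0.08
  tool shift mm [-352.3  461.     3.8] twist 95.81
```

Call:
{"api": "move_arm", "payload": {"targets": [{"x":0,"y":0,"z":0,"twist":6.85,"grip":85},{"x":0,"y":0,"z":0,"twist":6.85,"grip":85},{"x":0,"y":0,"z":0,"twist":6.85,"grip":85},{"x":0,"y":0,"z":0,"twist":6.85,"grip":85},{"x":0,"y":0,"z":0,"twist":6.85,"grip":85},{"x":0,"y":0,"z":0,"twist":6.85,"grip":85},{"x":0,"y":0,"z":0,"twist":6.85,"grip":85},{"x":0,"y":0,"z":0,"twist":6.85,"grip":50},{"x":0,"y":0,"z":0,"twist":6.85,"grip":50},{"x":0,"y":0,"z":0,"twist":6.85,"grip":50},{"x":0,"y":0,"z":0,"twist":6.85,"grip":50},{"x":0,"y":0,"z":0,"twist":6.85,"grip":50},{"x":0,"y":0,"z":0,"twist":6.85,"grip":50},{"x":0,"y":0,"z":0,"twist":6.85,"grip":50}], "squeeze": 30}}

```text
time_s: 1.47
tool_pos: [0.1512, 0.6568, 0.3021]
eef_rot: [3.075, -0.628, -0.003]
contact_force: [-0.1, -0.4, -0.5]
opening: 0.0501
```

```bash
python3 -c "
from go import *
print(st()[2].round(3));to(P['b'],.22)"
```

```text
[[ 0.92  -0.392 -0.002]
 [-0.392 -0.92  -0.003]
 [-0.001  0.004 -1.   ]]
t 1.47 pos [0.1512 0.6568 0.3021] head -23.09 tilt 0.22 open 50.1 F [-0.1 -0.4 -0.5] q7 -1.67
  tool shift mm [515.9 264.7  82.6] twist -4.29
```

Call:
{"api": "move_arm", "payload": {"targets": [{"x":34,"y":17.5,"z":4,"twist":-0.3,"grip":50},{"x":34,"y":17.5,"z":4,"twist":-0.3,"grip":50},{"x":34,"y":17.5,"z":4,"twist":-0.3,"grip":50},{"x":34,"y":17.5,"z":4,"twist":-0.3,"grip":50},{"x":34,"y":17.5,"z":4,"twist":-0.3,"grip":50},{"x":34,"y":17.5,"z":4,"twist":-0.3,"grip":50},{"x":34,"y":17.5,"z":4,"twist":-0.3,"grip":50},{"x":34,"y":17.5,"z":4,"twist":-0.3,"grip":50},{"x":34,"y":17.5,"z":4,"twist":-0.3,"grip":50},{"x":34,"y":17.5,"z":4,"twist":-0.3,"grip":50},{"x":34,"y":17.5,"z":4,"twist":-0.3,"grip":50},{"x":34,"y":17.5,"z":4,"twist":-0.3,"grip":50},{"x":34,"y":17.5,"z":4,"twist":-0.3,"grip":50}]}}

```text
time_s: 2.55
tool_pos: [0.4847, 0.2816, 0.246]
eef_rot: [-3.097, 0.483, 0.009]
contact_force: [1.0, 0.9, -0.2]
opening: 0.0501
```

```bash
python3 -c "
from go import *
to(P['b'],.19)"
```

```text
t 2.55 pos [0.4847 0.2816 0.246 ] head -17.71 tilt 0.51 open 50.1 F [ 1.   0.9 -0.2] q7 -0.71
  tool shift mm [57.2 56.6 55.3] twist 1.09
```

Call:
{"api": "move_arm", "payload": {"targets": [{"x":25,"y":25,"z":15,"twist":0.5,"grip":50},{"x":20,"y":20,"z":15,"twist":0.5,"grip":50},{"x":8,"y":8,"z":15,"twist":0,"grip":50},{"x":0,"y":0,"z":5,"twist":0,"grip":50},{"x":0,"y":0,"z":0,"twist":0,"grip":50}]}}

```text
time_s: 2.97
tool_pos: [0.527, 0.2023, 0.195]
eef_rot: [-3.089, 0.536, -0.003]
contact_force: [0.6, -0.4, -0.2]
opening: 0.0499
```

```bash
python3 -c "
from go import *
to(P['b'],.17)"
```

```text
t 2.97 pos [0.527  0.2023 0.195 ] head -19.69 tilt 0.37 open 49.9 F [ 0.6 -0.4 -0.2] q7 -0.54
  tool shift mm [-7.9 -5.9 25. ] twist -0.89
```

Call:
{"api": "move_arm", "payload": {"targets": [{"x":-8,"y":-6,"z":3,"twist":-0.9,"grip":50},{"x":0,"y":0,"z":0,"twist":0,"grip":50},{"x":0,"y":0,"z":0,"twist":0,"grip":50}]}}

```text
time_s: 3.22
tool_pos: [0.52, 0.2152, 0.1928]
eef_rot: [-3.093, 0.502, -0.003]
contact_force: [0.4, -0.4, -0.8]
opening: 0.0498
```

```bash
python3 -c "
from go import *
to(P['b'],.104)
t=V('top');s=V('side')
t.crop('pics/t1.png',90,220,220,320,6);s.crop('pics/s1.png',250,170,380,370,3)"
```

```text
t 3.22 pos [0.52   0.2152 0.1928] head -18.42 tilt 0.5 open 49.8 F [ 0.4 -0.4 -0.8] q7 -0.54
  tool shift mm [ 3.   4.5 88.8] twist 0.38
```

View pics/s1.png

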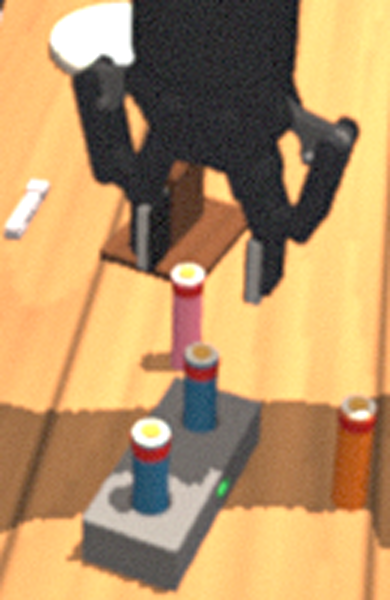

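View pics/t1.png

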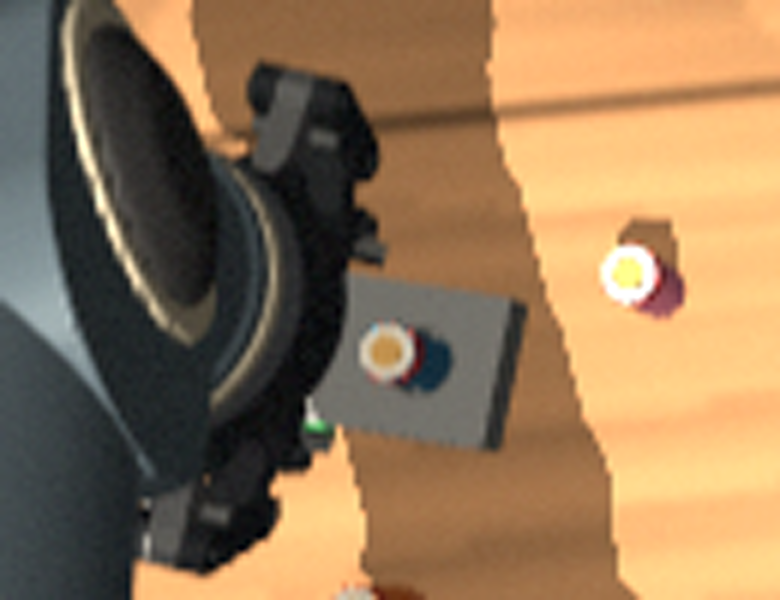

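Call:
{"api": "move_arm", "payload": {"targets": [{"x":1.5,"y":2,"z":10,"twist":0,"grip":50},{"x":1,"y":1.5,"z":10,"twist":0,"grip":50},{"x":0,"y":0,"z":0,"twist":0,"grip":50},{"x":0,"y":0,"z":0,"twist":0,"grip":50},{"x":0,"y":0,"z":0,"twist":0,"grip":50}]}}

```text
time_s: 3.73
tool_pos: [0.5207, 0.2134, 0.1713]
eef_rot: [-3.092, 0.495, -0.004]
contact_force: [-0.4, 0.1, -0.7]
opening: 0.05
```

```bash
python3 -c "
from go import *
to(P['b'],.104);s,p,R=st()
v=V('side');print(v.proj(p+R@[0,0,.07]),[v.proj(p+R@[q,0,.07]) for q in (-.025,.025)]);v.crop('pics/s2.png',270,200,370,340,4)"
```

```text
t 3.73 pos [0.5207 0.2134 0.1713] head -18.17 tilt 0.59 open 50.0 F [-0.4  0.1 -0.7] q7 -0.52
  tool shift mm [ 1.7  3.  67.3] twist 0.63
[316.0516024  273.09017937] [array([331.34324363, 278.17335627]), array([301.1949666 , 268.15160496])]
```

View pics/s2.png

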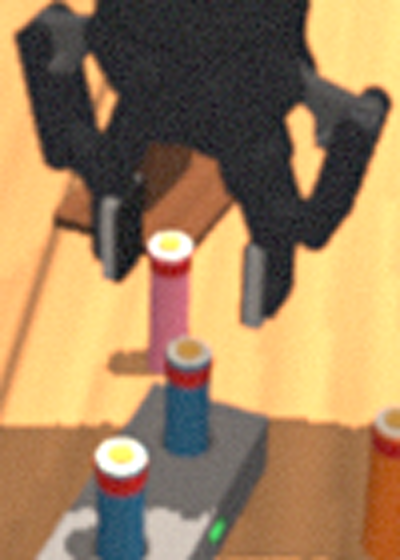

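Call:
{"api": "move_arm", "payload": {"targets": [{"x":1,"y":2,"z":10,"twist":0.3,"grip":50},{"x":0.5,"y":1,"z":10,"twist":0.2,"grip":50},{"x":0,"y":0,"z":10,"twist":0,"grip":50},{"x":0,"y":0,"z":10,"twist":0,"grip":50},{"x":0,"y":0,"z":10,"twist":0,"grip":50},{"x":0,"y":0,"z":6,"twist":0,"grip":50},{"x":0,"y":0,"z":0,"twist":0,"grip":50},{"x":0,"y":0,"z":0,"twist":0,"grip":50}]}}

```text
time_s: 4.45
tool_pos: [0.5214, 0.2096, 0.1082]
eef_rot: [-3.091, 0.512, -0.002]
contact_force: [0.1, 0.4, 0.3]
opening: 0.0498
```

```bash
python3 -c "
from go import *
to(P['b'],.104)
v=V('side');v.crop('pics/s3.png',270,200,370,340,4)"
```

```text
t 4.45 pos [0.5214 0.2096 0.1082] head -18.8 tilt 0.5 open 49.8 F [0.1 0.4 0.3] q7 -0.47
  tool shift mm [-0.1 -1.1  4.2] twist 0.0
```

View pics/s3.png

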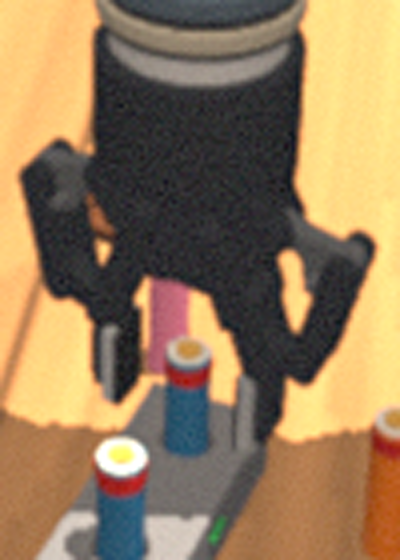

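Call:
{"api": "move_arm", "payload": {"targets": [{"x":0,"y":-1,"z":1,"twist":0,"grip":30},{"x":0,"y":0,"z":0,"twist":0,"grip":10},{"x":0,"y":0,"z":0,"twist":0,"grip":10},{"x":0,"y":0,"z":0,"twist":0,"grip":10},{"x":0,"y":0,"z":0,"twist":0,"grip":10},{"x":0,"y":0,"z":0,"twist":0,"grip":10}], "squeeze": 40}}

```text
time_s: 5.0
tool_pos: [0.5226, 0.2113, 0.109]
eef_rot: [-3.089, 0.51, -0.006]
contact_force: [0.6, -0.1, -0.7]
opening: 0.0172
```

```bash
python3 -c "
from go import *
to(P['b'],.2)"
```

```text
t 5.0 pos [0.5226 0.2113 0.109 ] head -18.77 tilt 0.67 open 17.2 F [ 0.6 -0.1 -0.7] q7 -0.47
  tool shift mm [ -0.5  -0.2 -91. ] twist 0.03
```

Call:
{"api": "move_arm", "payload": {"targets": [{"x":0,"y":0,"z":-8,"twist":0,"grip":10},{"x":0,"y":0,"z":-15,"twist":0,"grip":10},{"x":0,"y":0,"z":-20,"twist":0,"grip":10},{"x":0,"y":0,"z":-20,"twist":0,"grip":10},{"x":0,"y":0,"z":-20,"twist":0,"grip":10},{"x":0,"y":0,"z":-10,"twist":0,"grip":10},{"x":0,"y":0,"z":0,"twist":0,"grip":10}]}}

```text
time_s: 5.58
tool_pos: [0.5217, 0.2096, 0.2081]
eef_rot: [-3.089, 0.512, -0.004]
contact_force: [-0.3, 0.1, -0.9]
opening: 0.0167
```

```bash
python3 -c "
from go import *
to(P['red'],.21)
v=V('side');v.crop('pics/s4.png',270,150,370,340,4)"
```

```text
t 5.58 pos [0.5217 0.2096 0.2081] head -18.82 tilt 0.61 open 16.7 F [-0.3  0.1 -0.9] q7 -0.55
  tool shift mm [173.  419.1  -6.2] twist -0.02
```

View pics/s4.png

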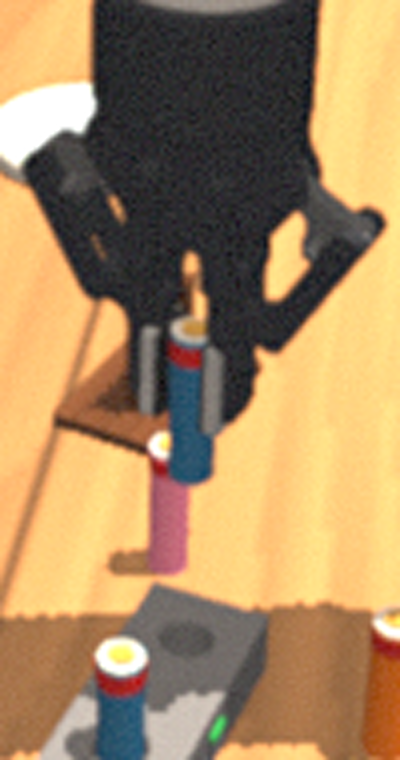

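The cell is held upright: top at crop (190,325), bottom at (190,475), pocket empty. Next it goes to the red bore.

Call:
{"api": "move_arm", "payload": {"targets": [{"x":7,"y":17,"z":0,"twist":0,"grip":10},{"x":14,"y":34,"z":0,"twist":0,"grip":10},{"x":14,"y":34,"z":0,"twist":0,"grip":10},{"x":14,"y":34,"z":0,"twist":0,"grip":10},{"x":14,"y":34,"z":0,"twist":0,"grip":10},{"x":14,"y":34,"z":0,"twist":0,"grip":10},{"x":14,"y":34,"z":0,"twist":0,"grip":10},{"x":14,"y":34,"z":0,"twist":0,"grip":10},{"x":14,"y":34,"z":0,"twist":0,"grip":10},{"x":14,"y":34,"z":0,"twist":0,"grip":10},{"x":10,"y":24,"z":0,"twist":0,"grip":10},{"x":5,"y":12,"z":0,"twist":0,"grip":10},{"x":0,"y":0,"z":0,"twist":0,"grip":10},{"x":0,"y":0,"z":0,"twist":0,"grip":10}]}}

```text
time_s: 6.8
tool_pos: [0.5412, -0.1907, 0.1866]
eef_rot: [-3.096, 0.499, 0.035]
contact_force: [0.7, 0.6, -0.2]
opening: 0.0169
```

```bash
python3 -c "
from go import *
to(P['red'],.21)"
```

```text
t 6.8 pos [ 0.5412 -0.1907  0.1866] head -18.31 tilt 1.3 open 16.9 F [ 0.7  0.6 -0.2] q7 0.23
  tool shift mm [ 24.4  46.7 -24. ] twist 0.49
```

Call:
{"api": "move_arm", "payload": {"targets": [{"x":4,"y":8,"z":-4,"twist":0.2,"grip":10},{"x":4,"y":8,"z":-4,"twist":0.2,"grip":10},{"x":4,"y":8,"z":-2,"twist":0,"grip":10},{"x":4,"y":8,"z":0,"twist":0,"grip":10},{"x":4,"y":7,"z":0,"twist":0,"grip":10},{"x":2,"y":3,"z":0,"twist":0,"grip":10},{"x":0,"y":0,"z":0,"twist":0,"grip":10},{"x":0,"y":0,"z":0,"twist":0,"grip":10},{"x":0,"y":0,"z":0,"twist":0,"grip":10}]}}

```text
time_s: 7.55
tool_pos: [0.5507, -0.2357, 0.1952]
eef_rot: [-3.094, 0.496, 0.04]
contact_force: [0.2, -0.1, -0.5]
opening: 0.017
```

```bash
python3 -c "
from go import *
to(P['red'],.18)
v=V('side');v.crop('pics/s5.png',280,80,380,220,4)
v=V('top');v.crop('pics/t5.png',340,180,460,280,5)"
```

```text
t 7.55 pos [ 0.5507 -0.2357  0.1952] head -18.22 tilt 1.52 open 17.0 F [ 0.2 -0.1 -0.5] q7 0.3
  tool shift mm [ 2.1  7.1 15.1] twist 0.58
```

View pics/s5.png

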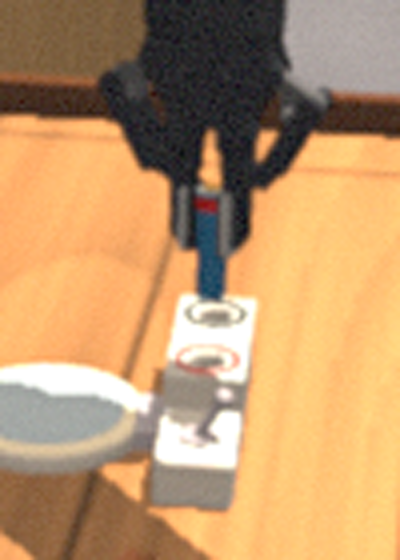

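View pics/t5.png

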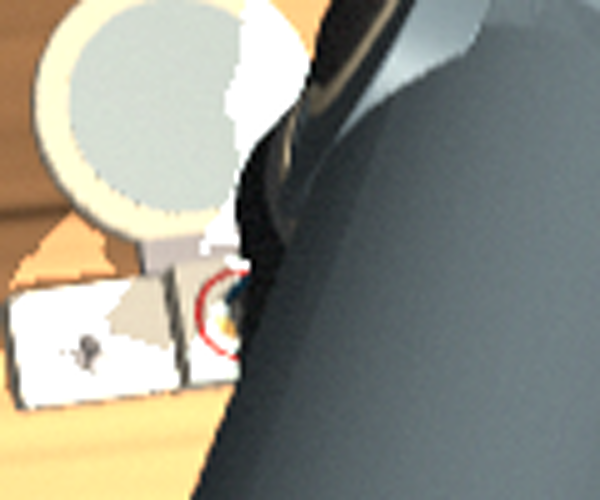

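```bash
cat >> go.py <<'E'
def tip(xy,zb,L=.101,head=-18.8):
    s,p,R=st();e=p+R@[0,0,L];d=np.array([xy[0],xy[1],zb])-e
    print("cell end",e.round(4),"zaxis",R[:,2].round(3),"shift mm",(R.T@d*1000).round(1));return e
E
python3 -c "
from go import *
e=tip(P['red'],.055);v=V('side')
s,p,R=st()
for l in (.036,.101): 
  for r in (-.009,0,.009): print(l,r,v.proj(p+R@[r,0,l]).round(1))
print('ring',v.proj([*P['red'],.05]),'black',v.proj([*P['black'],.05]))
b=(v.c[:,:,2].astype(int)>v.c[:,:,0]+25)&(v.c[:,:,2]>50);b[:130]=0;b[165:]=0;b[:,:320]=0;b[:,345:]=0
for r in range(134,160): 
  x=np.where(b[r])[0]; 
  if len(x):print(r,x.min(),x.max())
h=cv2.cvtColor(v.c,cv2.COLOR_RGB2HSV);m=(h[:,:,1]>70)&((h[:,:,0]<6)|(h[:,:,0]>172));m[:164]=0;m[176:]=0;m[:,:320]=0;m[:,:345];m[:,343:]=0
y,x=np.where(m);print('red',x.min(),x.max(),y.min(),y.max(),cv2.fitEllipse(np.c_[x,y].astype(np.float32))[:2])
"
```

```text
cell end [ 0.5483 -0.2342  0.0942] zaxis [-0.024  0.012 -1.   ] shift mm [ 5.5  7.8 39.1]
0.036 -0.009 [335.5 127. ]
0.036 0 [331.8 126.4]
0.036 0.009 [328.1 125.8]
0.101 -0.009 [334.9 154.2]
0.101 0 [331.3 153.5]
0.101 0.009 [327.7 152.8]
ring [330.18102366 169.31452036] black [332.269227   157.85751084]
134 330 333
135 330 333
136 330 333
137 330 333
138 330 333
139 329 333
140 330 333
141 330 333
142 330 333
143 331 333
144 331 333
145 331 334
146 330 335
147 330 335
148 330 334
149 330 334
150 330 334
151 330 334
152 330 334
153 331 334
red 324 339 168 173 ((331.18682861328125, 169.0245361328125), (6.828675746917725, 15.553074836730957))
```

Call:
{"api": "move_arm", "payload": {"targets": [{"x":2,"y":3,"z":5,"twist":0,"grip":10},{"x":2,"y":3,"z":6,"twist":0,"grip":10},{"x":1,"y":1.5,"z":6,"twist":0,"grip":10},{"x":0,"y":0,"z":5,"twist":0,"grip":10},{"x":0,"y":0,"z":3,"twist":0,"grip":10},{"x":0,"y":0,"z":0,"twist":0,"grip":10},{"x":0,"y":0,"z":0,"twist":0,"grip":10}]}}

```text
time_s: 8.28
tool_pos: [0.5523, -0.2435, 0.1662]
eef_rot: [-3.093, 0.493, 0.043]
contact_force: [-0.4, 0.8, -0.1]
opening: 0.0171
```

```bash
python3 -c "
from go import *
e=tip(P['red'],.053);v=V('side')
v.crop('pics/s6.png',300,110,360,190,7)
print(v.proj(e))
"
```

```text
cell end [ 0.5497 -0.2422  0.0652] zaxis [-0.026  0.013 -1.   ] shift mm [ 1.   0.5 12.2]
[330.6053218  163.54151199]
```

View pics/s6.png

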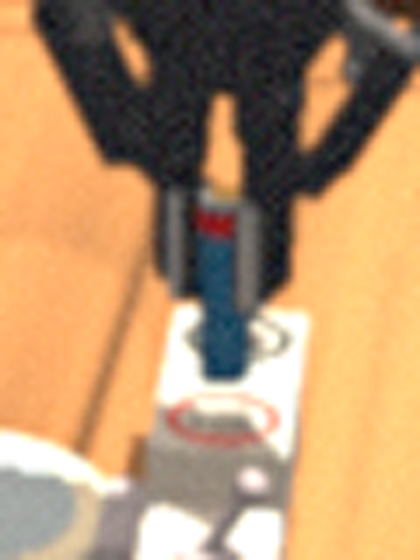

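Call:
{"api": "move_arm", "payload": {"targets": [{"x":0.5,"y":0.3,"z":4,"twist":0,"grip":10},{"x":0.3,"y":0.2,"z":5,"twist":0,"grip":10},{"x":0,"y":0,"z":5,"twist":0,"grip":10},{"x":0,"y":0,"z":4,"twist":0,"grip":10},{"x":0,"y":0,"z":3,"twist":0,"grip":10},{"x":0,"y":0,"z":0,"twist":0,"grip":10}]}}

```text
time_s: 8.83
tool_pos: [0.5526, -0.2437, 0.1437]
eef_rot: [-3.093, 0.493, 0.042]
contact_force: [-0.4, 0.5, -0.9]
opening: 0.0171
```

```bash
python3 -c "
from go import *
e=tip(P['red'],.03);to(P['red'],.13)
"
```

```text
cell end [ 0.5501 -0.2423  0.0427] zaxis [-0.025  0.013 -1.   ] shift mm [ 0.7  0.6 12.7]
t 8.83 pos [ 0.5526 -0.2437  0.1437] head -18.09 tilt 1.63 open 17.1 F [-0.4  0.5 -0.9] q7 0.35
  tool shift mm [-2.1  0.1 13.8] twist 0.71
```

Call:
{"api": "move_arm", "payload": {"targets": [{"x":0,"y":0,"z":4,"twist":0,"grip":10},{"x":0,"y":0,"z":4,"twist":0,"grip":10},{"x":0,"y":0,"z":4,"twist":0,"grip":10},{"x":0,"y":0,"z":1,"twist":0,"grip":10},{"x":0,"y":0,"z":0,"twist":0,"grip":10}]}}

```text
time_s: 9.25
tool_pos: [0.5522, -0.2435, 0.129]
eef_rot: [-3.093, 0.492, 0.042]
contact_force: [0.2, 0.4, -0.7]
opening: 0.017
```

```bash
python3 -c "
from go import *
e=tip(P['red'],.03);to(P['red'],.13)
"
```

```text
cell end [ 0.5497 -0.2421  0.0281] zaxis [-0.025  0.013 -1.   ] shift mm [ 0.7  0.6 -2. ]
t 9.25 pos [ 0.5522 -0.2435  0.129 ] head -18.09 tilt 1.63 open 17.0 F [ 0.2  0.4 -0.7] q7 0.36
  tool shift mm [-2.2  0.1 -0.9] twist 0.71
```

Inside by 22 mm with no load. I'll release it to drop.

Call:
{"api": "move_arm", "payload": {"targets": [{"x":0,"y":0,"z":0,"twist":0,"grip":30},{"x":0,"y":0,"z":0,"twist":0,"grip":40},{"x":0,"y":0,"z":0,"twist":0,"grip":40},{"x":0,"y":0,"z":0,"twist":0,"grip":40},{"x":0,"y":0,"z":-10,"twist":0,"grip":40},{"x":0,"y":0,"z":-20,"twist":0,"grip":40},{"x":0,"y":0,"z":-20,"twist":0,"grip":40},{"x":0,"y":0,"z":-20,"twist":0,"grip":40},{"x":0,"y":0,"z":-10,"twist":0,"grip":40},{"x":0,"y":0,"z":0,"twist":0,"grip":40}]}}

```text
time_s: 10.08
tool_pos: [0.5546, -0.2453, 0.2155]
eef_rot: [-3.094, 0.494, 0.04]
contact_force: [-0.1, -0.5, 0.3]
opening: 0.0402
```

```bash
python3 -c "
from go import *
to(P['a'],.21)
v=V('side');v.crop('pics/s7.png',290,100,370,210,5)
"
```

```text
t 10.08 pos [ 0.5546 -0.2453  0.2155] head -18.14 tilt 1.55 open 40.2 F [-0.1 -0.5  0.3] q7 0.3
  tool shift mm [-177.2 -486.7   12.3] twist 0.66
```

View pics/s7.png

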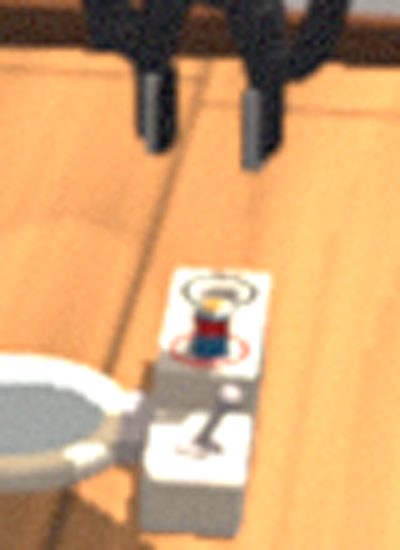

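Call:
{"api": "move_arm", "payload": {"targets": [{"x":-6,"y":-17,"z":-2,"twist":0,"grip":50},{"x":-12,"y":-34,"z":0,"twist":0,"grip":50},{"x":-12,"y":-34,"z":0,"twist":0,"grip":50},{"x":-12,"y":-34,"z":0,"twist":0,"grip":50},{"x":-12,"y":-34,"z":0,"twist":0,"grip":50},{"x":-12,"y":-34,"z":0,"twist":0,"grip":50},{"x":-12,"y":-34,"z":0,"twist":0,"grip":50},{"x":-12,"y":-34,"z":0,"twist":0,"grip":50},{"x":-12,"y":-34,"z":0,"twist":0,"grip":50},{"x":-12,"y":-34,"z":0,"twist":0,"grip":50},{"x":-12,"y":-34,"z":0,"twist":0,"grip":50},{"x":-10,"y":-28,"z":0,"twist":0,"grip":50},{"x":-6,"y":-16,"z":0,"twist":0,"grip":50},{"x":0,"y":0,"z":0,"twist":0,"grip":50},{"x":0,"y":0,"z":0,"twist":0,"grip":50}]}}

```text
time_s: 11.38
tool_pos: [0.5366, 0.1984, 0.2057]
eef_rot: [3.097, -0.501, -0.074]
contact_force: [-0.0, -0.1, -0.2]
opening: 0.0503
```

```bash
python3 -c "
from go import *
to(P['a'],.19)
t=V('top');t.crop('pics/t7.png',330,160,440,270,5)
C=t.cloud();Z=C[:,:,2]
h=cv2.cvtColor(t.c,cv2.COLOR_RGB2HSV)
m=Z>.06;m[:220]=0;m[265:]=0;m[:,:375]=0;m[:,:];m[:,412:]=0
y,x=np.where(m);print(len(x),np.median(Z[m]) if len(x) else 0,x.mean(),y.mean(),t.onz(x.mean(),y.mean(),.0715))
"
```

```text
t 11.38 pos [0.5366 0.1984 0.2057] head -18.41 tilt 2.71 open 50.3 F [-0.  -0.1 -0.2] q7 -0.5
  tool shift mm [-21.8 -70.7  16. ] twist 0.39
81 0.07161682423703236 389.95061728395063 240.90123456790124 [ 0.55000918 -0.24213983  0.0715    ]
```

View pics/t7.png

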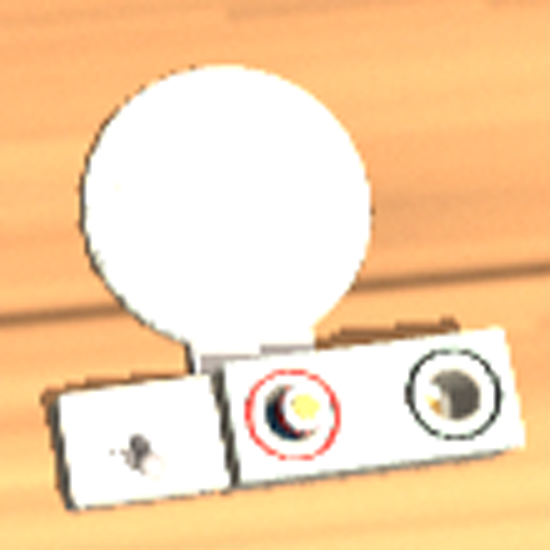

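Call:
{"api": "move_arm", "payload": {"targets": [{"x":-3,"y":-9,"z":0,"twist":0,"grip":50},{"x":-3,"y":-9,"z":0,"twist":0,"grip":50},{"x":-3,"y":-9,"z":0,"twist":0,"grip":50},{"x":-3,"y":-9,"z":0,"twist":0,"grip":50},{"x":-3,"y":-9,"z":0,"twist":0,"grip":50},{"x":-3,"y":-9,"z":0,"twist":0,"grip":50},{"x":-2,"y":-7,"z":0,"twist":0,"grip":50},{"x":0,"y":0,"z":0,"twist":0,"grip":50},{"x":0,"y":0,"z":0,"twist":0,"grip":50}]}}

```text
time_s: 12.18
tool_pos: [0.5384, 0.2631, 0.2053]
eef_rot: [3.093, -0.517, -0.075]
contact_force: [-1.0, -0.4, 0.1]
opening: 0.0502
```

```bash
python3 -c "
from go import *
to(P['a'],.19);tip(P['a'],.073,.073)
"
```

```text
t 12.18 pos [0.5384 0.2631 0.2053] head -18.99 tilt 2.76 open 50.2 F [-1.  -0.4  0.1] q7 -0.6
  tool shift mm [-3.2 -8.8 15.3] twist -0.19
cell end [0.5349 0.2633 0.1324] zaxis [-0.048  0.003 -0.999] shift mm [  2.3 -10.3  59.2]
```

Call:
{"api": "move_arm", "payload": {"targets": [{"x":25,"y":-25,"z":0,"twist":0,"grip":50},{"x":25,"y":-25,"z":0,"twist":0,"grip":50},{"x":25,"y":-25,"z":0,"twist":0,"grip":50},{"x":0,"y":0,"z":0,"twist":0,"grip":50},{"x":0,"y":0,"z":0,"twist":0,"grip":50}]}}

```text
time_s: 12.6
tool_pos: [0.634, 0.3083, 0.1978]
eef_rot: [3.088, -0.519, -0.085]
contact_force: [-0.1, -0.1, -0.5]
opening: 0.05
```

```bash
python3 -c "
from go import *
to(P['a'],.19);tip(P['a'],.073,.073)
"
```

```text
t 12.6 pos [0.634  0.3083 0.1978] head -19.11 tilt 3.15 open 50.0 F [-0.1 -0.1 -0.5] q7 -0.59
  tool shift mm [-78.9  65.1  13.1] twist -0.31
cell end [0.6299 0.3082 0.1249] zaxis [-0.055 -0.    -0.998] shift mm [-72.9  63.   56.9]
```

Call:
{"api": "move_arm", "payload": {"targets": [{"x":-28,"y":24,"z":0,"twist":0,"grip":50},{"x":-28,"y":24,"z":0,"twist":0,"grip":50},{"x":-26,"y":22,"z":0,"twist":0,"grip":50},{"x":0,"y":0,"z":0,"twist":0,"grip":50},{"x":0,"y":0,"z":0,"twist":0,"grip":50}]}}

```text
time_s: 13.02
tool_pos: [0.5267, 0.2627, 0.1992]
eef_rot: [3.08, -0.523, -0.092]
contact_force: [0.7, 1.0, 0.6]
opening: 0.0503
```

```bash
python3 -c "
from go import *
to(P['a'],.19);tip(P['a'],.073,.073)
"
```

```text
t 13.02 pos [0.5267 0.2627 0.1992] head -19.32 tilt 3.51 open 50.3 F [0.7 1.  0.6] q7 -0.61
  tool shift mm [  7.5 -13.    8.5] twist -0.52
cell end [0.5222 0.2623 0.1263] zaxis [-0.061 -0.006 -0.998] shift mm [ 14.  -16.1  52.2]
```

Call:
{"api": "move_arm", "payload": {"targets": [{"x":0,"y":0,"z":-35,"twist":0,"grip":50},{"x":0,"y":0,"z":-35,"twist":0,"grip":50},{"x":0,"y":0,"z":-35,"twist":0,"grip":50},{"x":0,"y":0,"z":-35,"twist":0,"grip":50},{"x":0,"y":0,"z":0,"twist":0,"grip":50}]}}

```text
time_s: 13.43
tool_pos: [0.5336, 0.2608, 0.3437]
eef_rot: [3.075, -0.527, -0.1]
contact_force: [0.7, 0.0, 1.1]
opening: 0.0496
```

```bash
python3 -c "
from go import *
to(P['a'],.19);tip(P['a'],.073,.073)
"
```

```text
t 13.43 pos [0.5336 0.2608 0.3437] head -19.5 tilt 3.87 open 49.6 F [0.7 0.  1.1] q7 -0.68
  tool shift mm [  9. -17. 153.] twist -0.7
cell end [0.5288 0.2602 0.2709] zaxis [-0.067 -0.009 -0.998] shift mm [ 16.  -20.7 196.7]
```

Call:
{"api": "move_arm", "payload": {"targets": [{"x":0,"y":0,"z":35,"twist":0,"grip":50},{"x":0,"y":0,"z":35,"twist":0,"grip":50},{"x":0,"y":0,"z":30,"twist":0,"grip":50},{"x":0,"y":0,"z":0,"twist":0,"grip":50},{"x":0,"y":0,"z":0,"twist":0,"grip":50}]}}

```text
time_s: 13.85
tool_pos: [0.5327, 0.2603, 0.2493]
eef_rot: [3.088, -0.532, -0.077]
contact_force: [0.9, -0.7, 1.0]
opening: 0.0502
```

```bash
python3 -c "
from go import *
to(P['a'],.19);tip(P['a'],.073,.073);print(bot.state()['q'])
"
```

```text
t 13.85 pos [0.5327 0.2603 0.2493] head -19.59 tilt 2.86 open 50.2 F [ 0.9 -0.7  1. ] q7 -0.64
  tool shift mm [  3.2 -14.   59. ] twist -0.79
cell end [0.5291 0.2604 0.1764] zaxis [-0.05   0.001 -0.999] shift mm [  8.8 -15.8 102.9]
[-0.8650649   0.42864295  0.46743257  1.79210581 -0.24707181  1.02175635
 -0.63624599]
```

Call:
{"api": "move_arm", "payload": {"targets": [{"x":1,"y":-2,"z":-15,"twist":0,"grip":50},{"x":1,"y":-2,"z":-18,"twist":0,"grip":50},{"x":1,"y":-2,"z":-18,"twist":0,"grip":50},{"x":1,"y":-2,"z":-18,"twist":0,"grip":50},{"x":1,"y":-2,"z":-18,"twist":0,"grip":50},{"x":0,"y":-2,"z":-18,"twist":0,"grip":50},{"x":0,"y":0,"z":-10,"twist":0,"grip":50},{"x":0,"y":0,"z":0,"twist":0,"grip":50},{"x":0,"y":0,"z":38,"twist":0,"grip":50},{"x":0,"y":0,"z":38,"twist":0,"grip":50},{"x":0,"y":0,"z":38,"twist":0,"grip":50},{"x":0,"y":0,"z":30,"twist":0,"grip":50},{"x":0,"y":0,"z":0,"twist":0,"grip":50},{"x":0,"y":0,"z":0,"twist":0,"grip":50}]}}

```text
time_s: 15.02
tool_pos: [0.5499, 0.2696, 0.2397]
eef_rot: [-3.085, 0.54, 0.043]
contact_force: [1.4, 0.6, 0.6]
opening: 0.05
```

```bash
python3 -c "
from go import *
to(P['a'],.19);tip(P['a'],.073,.073)
"
```

```text
t 15.02 pos [0.5499 0.2696 0.2397] head -19.85 tilt 1.65 open 50.0 F [1.4 0.6 0.6] q7 -0.63
  tool shift mm [-11.2   1.6  50. ] twist -1.05
cell end [0.548  0.2705 0.1667] zaxis [-0.025  0.014 -1.   ] shift mm [-7.9  2.1 93.9]
```

One more such cycle to bring the tool upright.

Call:
{"api": "move_arm", "payload": {"targets": [{"x":-2,"y":0,"z":-15,"twist":-0.3,"grip":50},{"x":-2,"y":0,"z":-18,"twist":-0.3,"grip":50},{"x":-2,"y":0,"z":-18,"twist":-0.3,"grip":50},{"x":-2,"y":0,"z":-18,"twist":-0.1,"grip":50},{"x":-2,"y":0,"z":-18,"twist":0,"grip":50},{"x":-1,"y":0,"z":-18,"twist":0,"grip":50},{"x":0,"y":0,"z":-10,"twist":0,"grip":50},{"x":0,"y":0,"z":0,"twist":0,"grip":50},{"x":0,"y":0,"z":38,"twist":0,"grip":50},{"x":0,"y":0,"z":38,"twist":0,"grip":50},{"x":0,"y":0,"z":38,"twist":0,"grip":50},{"x":0,"y":0,"z":38,"twist":0,"grip":50},{"x":0,"y":0,"z":10,"twist":0,"grip":50},{"x":0,"y":0,"z":0,"twist":0,"grip":50}]}}

```text
time_s: 16.18
tool_pos: [0.5489, 0.2745, 0.2156]
eef_rot: [-3.068, 0.515, 0.002]
contact_force: [0.1, -0.2, 0.9]
opening: 0.0502
```

```bash
python3 -c "
from go import *
to(P['a'],.19);tip(P['a'],.073,.073)
"
```

```text
t 16.18 pos [0.5489 0.2745 0.2156] head -19.04 tilt 1.75 open 50.2 F [ 0.1 -0.2  0.9] q7 -0.61
  tool shift mm [-10.    6.4  25.4] twist -0.24
cell end [0.5492 0.2767 0.1426] zaxis [ 0.004  0.03  -1.   ] shift mm [-9.2  9.9 69.4]
```

Call:
{"api": "move_arm", "payload": {"targets": [{"x":-3,"y":3,"z":4,"twist":-0.2,"grip":50},{"x":-3,"y":3,"z":5,"twist":0,"grip":50},{"x":-2,"y":2,"z":8,"twist":0,"grip":50},{"x":-1,"y":1,"z":10,"twist":0,"grip":50},{"x":0,"y":0,"z":10,"twist":0,"grip":50},{"x":0,"y":0,"z":5,"twist":0,"grip":50},{"x":0,"y":0,"z":0,"twist":0,"grip":50},{"x":0,"y":0,"z":0,"twist":0,"grip":50}]}}

```text
time_s: 16.85
tool_pos: [0.5403, 0.2709, 0.1769]
eef_rot: [-3.061, 0.508, -0.012]
contact_force: [0.8, -0.1, -0.1]
opening: 0.0499
```

```bash
python3 -c "
from go import *
to(P['a'],.109);tip(P['a'],.055,.054)
v=V('side');v.crop('pics/s8.png',250,200,370,360,3.5)
"
```

```text
t 16.85 pos [0.5403 0.2709 0.1769] head -18.85 tilt 2.25 open 49.9 F [ 0.8 -0.1 -0.1] q7 -0.58
  tool shift mm [-3.3  2.1 67.9] twist -0.05
cell end [0.5411 0.2729 0.1229] zaxis [ 0.014  0.037 -0.999] shift mm [-3.3  4.2 67.8]
```

View pics/s8.png

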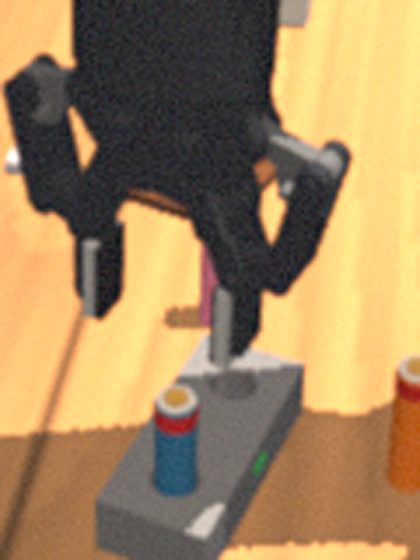

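Call:
{"api": "move_arm", "payload": {"targets": [{"x":-1.5,"y":2,"z":8,"twist":0,"grip":50},{"x":-1.5,"y":1.5,"z":8,"twist":0,"grip":50},{"x":0,"y":0.5,"z":8,"twist":0,"grip":50},{"x":0,"y":0,"z":8,"twist":0,"grip":50},{"x":0,"y":0,"z":8,"twist":0,"grip":50},{"x":0,"y":0,"z":8,"twist":0,"grip":50},{"x":0,"y":0,"z":8,"twist":0,"grip":50},{"x":0,"y":0,"z":4,"twist":0,"grip":50},{"x":0,"y":0,"z":0,"twist":0,"grip":50},{"x":0,"y":0,"z":0,"twist":0,"grip":50}]}}

```text
time_s: 17.73
tool_pos: [0.5369, 0.2704, 0.1096]
eef_rot: [-3.062, 0.508, -0.011]
contact_force: [0.3, 0.6, -0.1]
opening: 0.0497
```

```bash
python3 -c "
from go import *
tip(P['a'],.055,.054);tip(P['a'],.035,.073)
v=V('side');v.crop('pics/s9.png',250,200,370,360,3.5)
"
```

```text
cell end [0.5376 0.2723 0.0557] zaxis [ 0.013  0.036 -0.999] shift mm [-0.2 -0.1  0.7]
cell end [0.5379 0.273  0.0367] zaxis [ 0.013  0.036 -0.999] shift mm [-0.2  0.7  1.7]
```

View pics/s9.png

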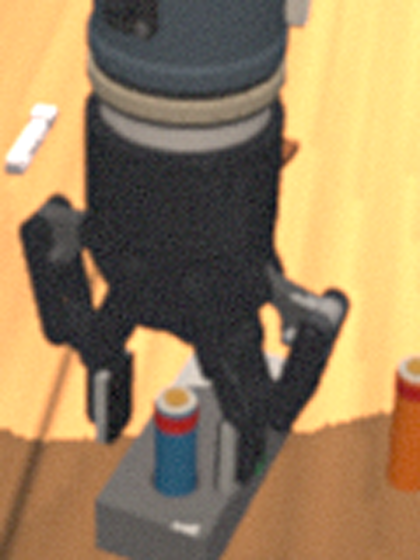

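Call:
{"api": "move_arm", "payload": {"targets": [{"x":0,"y":0,"z":0,"twist":0,"grip":25},{"x":0,"y":0,"z":0,"twist":0,"grip":10},{"x":0,"y":0,"z":0,"twist":0,"grip":10},{"x":0,"y":0,"z":0,"twist":0,"grip":10},{"x":0,"y":0,"z":0,"twist":0,"grip":10},{"x":0,"y":0,"z":0,"twist":0,"grip":10},{"x":0,"y":0,"z":-8,"twist":0,"grip":10},{"x":0,"y":0,"z":-15,"twist":0,"grip":10},{"x":0,"y":0,"z":-20,"twist":0,"grip":10},{"x":0,"y":0,"z":-20,"twist":0,"grip":10},{"x":0,"y":0,"z":-20,"twist":0,"grip":10},{"x":0,"y":0,"z":-10,"twist":0,"grip":10},{"x":0,"y":0,"z":0,"twist":0,"grip":10}], "squeeze": 25}}

```text
time_s: 18.87
tool_pos: [0.5357, 0.2666, 0.2101]
eef_rot: [-3.061, 0.509, -0.013]
contact_force: [-0.0, 0.2, -0.3]
opening: 0.0173
```

```bash
cat >> go.py <<'E'
def gr(u,z,lat=0,L=.054):
    "shift so grasp point is at rest coordinate u (m along +G, towards dock), lateral lat, height z"
    N=np.array([G[1],-G[0]]);xy=np.array(P['rest'])+u*G+lat*N
    s,p,R=st();e=p+R@[0,0,L];r=e[:2]-P['rest']
    print("grasp u %.1f lat %.1f z %.1f mm"%(r@G*1000,r@N*1000,e[2]*1000));tip(xy,z,L)
E
python3 -c "
from go import *
to(P['a'],.2);gr(.045,.09)
v=V('side');v.crop('pics/s10.png',250,150,370,330,3.3)
"
```

```text
t 18.87 pos [0.5357 0.2666 0.2101] head -18.87 tilt 2.29 open 17.3 F [-0.   0.2 -0.3] q7 -0.6
  tool shift mm [-0.2 -5.8 10.3] twist -0.07
grasp u 232.8 lat -106.9 z 156.1 mm
cell end [0.5365 0.2686 0.1561] zaxis [ 0.015  0.037 -0.999] shift mm [107.1 190.1  58.8]
```

View pics/s10.png

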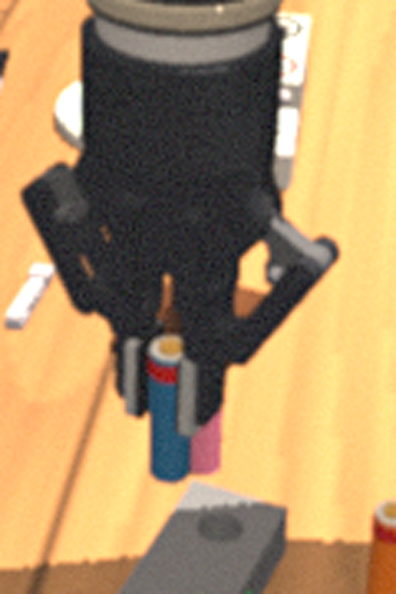

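Call:
{"api": "move_arm", "payload": {"targets": [{"x":5,"y":8,"z":0,"twist":0,"grip":10},{"x":9,"y":16,"z":0,"twist":0,"grip":10},{"x":9,"y":16,"z":0,"twist":0,"grip":10},{"x":9,"y":16,"z":0,"twist":0,"grip":10},{"x":9,"y":16,"z":0,"twist":0,"grip":10},{"x":9,"y":16,"z":0,"twist":0,"grip":10},{"x":9,"y":16,"z":0,"twist":0,"grip":10},{"x":9,"y":16,"z":0,"twist":0,"grip":10},{"x":9,"y":16,"z":0,"twist":0,"grip":10},{"x":9,"y":16,"z":0,"twist":0,"grip":10},{"x":9,"y":14,"z":0,"twist":0,"grip":10},{"x":6,"y":8,"z":0,"twist":0,"grip":10},{"x":0,"y":0,"z":0,"twist":0,"grip":10},{"x":0,"y":0,"z":0,"twist":0,"grip":10}]}}

```text
time_s: 20.08
tool_pos: [0.5675, 0.051, 0.1845]
eef_rot: [-3.078, 0.515, 0.03]
contact_force: [0.7, -0.1, -1.0]
opening: 0.0172
```

```bash
python3 -c "
from go import *
to(P['a'],.2);gr(.045,.09)
"
```

```text
t 20.08 pos [0.5675 0.051  0.1845] head -19.0 tilt 1.6 open 17.2 F [ 0.7 -0.1 -1. ] q7 -0.2
  tool shift mm [-100.8 -199.8   -9.9] twist -0.2
grasp u 37.7 lat -8.7 z 130.6 mm
cell end [0.5667 0.0523 0.1306] zaxis [-0.016  0.023 -1.   ] shift mm [ 9.6 -6.7 40.5]
```

Call:
{"api": "move_arm", "payload": {"targets": [{"x":4,"y":-3,"z":3,"twist":0,"grip":10},{"x":4,"y":-3,"z":6,"twist":0,"grip":10},{"x":1.5,"y":0,"z":9,"twist":0,"grip":10},{"x":0,"y":0,"z":9,"twist":0,"grip":10},{"x":0,"y":0,"z":8,"twist":0,"grip":10},{"x":0,"y":0,"z":4,"twist":0,"grip":10},{"x":0,"y":0,"z":0,"twist":0,"grip":10},{"x":0,"y":0,"z":0,"twist":0,"grip":10}]}}

```text
time_s: 20.75
tool_pos: [0.5772, 0.0613, 0.1384]
eef_rot: [-3.08, 0.501, 0.039]
contact_force: [-0.9, -0.6, -0.4]
opening: 0.0171
```

```bash
python3 -c "
from go import *
to(P['a'],.2);gr(.042,.09)
v=V('side');v.crop('pics/s11.png',260,130,380,280,4)
v=V('top');v.crop('pics/t11.png',190,180,310,280,5)
"
```

```text
t 20.75 pos [0.5772 0.0613 0.1384] head -18.48 tilt 1.86 open 17.1 F [-0.9 -0.6 -0.4] q7 -0.17
  tool shift mm [-106.2 -188.7  -55.5] twist 0.32
grasp u 50.5 lat -3.2 z 84.4 mm
cell end [0.576  0.0627 0.0844] zaxis [-0.021  0.025 -0.999] shift mm [ 3.   8.4 -5.8]
```

View pics/s11.png

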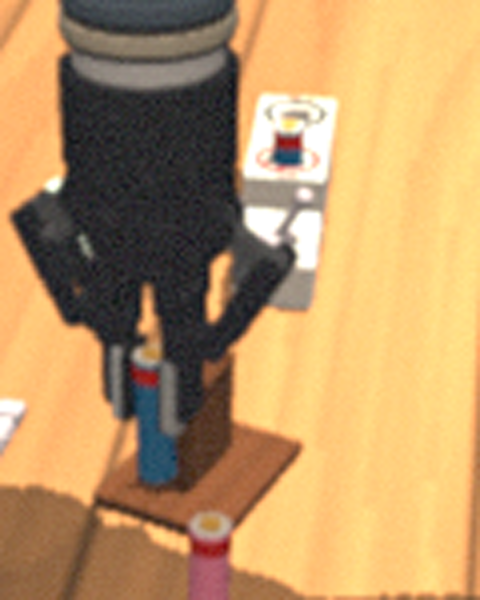

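View pics/t11.png

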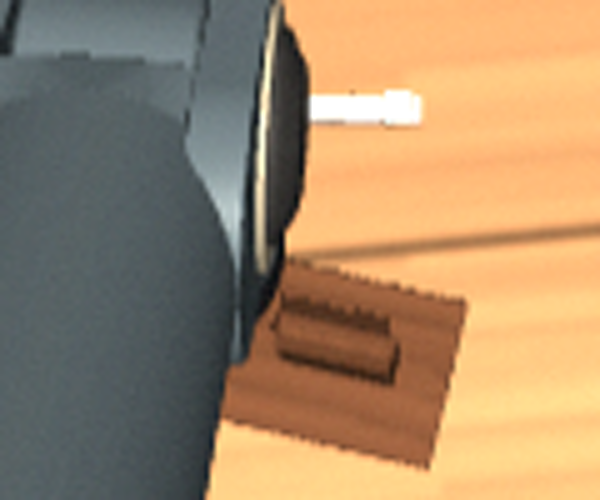

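```bash
python3 -c "
from go import *
v=V('side');c=lambda q:((q-[260,130])*4).round()
N=np.array([G[1],-G[0]])
for u in(-.023,.023):
  for l in (-.007,.007):
    for z in (.008,.061): print(u,l,z,c(v.proj([*(np.array(P['rest'])+u*G+l*N),z])))
s,p,R=st()
for L in (.036,.101):
  for r in(-.009,.009):print(L,r,c(v.proj(p+R@[r,0,L])))
im=v.c.copy()
"
```

```text
-0.023 -0.007 0.008 [225. 444.]
-0.023 -0.007 0.061 [228. 352.]
-0.023 0.007 0.008 [200. 436.]
-0.023 0.007 0.061 [202. 345.]
0.023 -0.007 0.008 [182. 492.]
0.023 -0.007 0.061 [183. 398.]
0.023 0.007 0.008 [156. 483.]
0.023 0.007 0.061 [157. 390.]
0.036 -0.009 [164. 349.]
0.036 0.009 [129. 340.]
0.101 -0.009 [165. 472.]
0.101 0.009 [131. 462.]
```

Call:
{"api": "move_arm", "payload": {"targets": [{"x":1.5,"y":3,"z":-2,"twist":0.2,"grip":10},{"x":1.5,"y":4,"z":-1.5,"twist":0.1,"grip":10},{"x":0,"y":2,"z":0,"twist":0,"grip":10},{"x":0,"y":0,"z":0,"twist":0,"grip":10},{"x":0,"y":0,"z":0,"twist":0,"grip":10}], "squeeze": 20}}

```text
time_s: 21.32
tool_pos: [0.5786, 0.0496, 0.1448]
eef_rot: [-3.077, 0.513, 0.03]
contact_force: [-0.0, 0.3, -0.4]
opening: 0.0171
```

```bash
python3 -c "
from go import *
to(P['a'],.2);gr(.01,.088)
"
```

```text
t 21.32 pos [0.5786 0.0496 0.1448] head -18.91 tilt 1.71 open 17.1 F [-0.   0.3 -0.4] q7 -0.16
  tool shift mm [-112.4 -198.5  -48.9] twist -0.11
grasp u 40.0 lat 2.2 z 90.8 mm
cell end [0.5778 0.051  0.0908] zaxis [-0.016  0.025 -1.   ] shift mm [-2.1 30.   2.3]
```

Call:
{"api": "move_arm", "payload": {"targets": [{"x":-1,"y":4,"z":0,"twist":0,"grip":10},{"x":-0.7,"y":5,"z":0,"twist":0,"grip":10},{"x":0,"y":5,"z":0,"twist":0,"grip":10},{"x":0,"y":3,"z":0,"twist":0,"grip":10},{"x":0,"y":0,"z":0,"twist":0,"grip":10}]}}

```text
time_s: 21.73
tool_pos: [0.5733, 0.0399, 0.1457]
eef_rot: [-3.066, 0.506, 0.023]
contact_force: [-0.2, 0.1, 0.3]
opening: 0.0171
```

```bash
python3 -c "
from go import *
to(P['a'],.2);gr(.01,.088)
v=V('side');v.crop('pics/s12.png',270,180,350,260,6)
"
```

```text
t 21.73 pos [0.5733 0.0399 0.1457] head -18.71 tilt 2.11 open 17.1 F [-0.2  0.1  0.3] q7 -0.13
  tool shift mm [-109.6 -210.3  -45.6] twist 0.09
grasp u 29.8 lat 0.4 z 91.7 mm
cell end [0.5728 0.0419 0.0917] zaxis [-0.009  0.036 -0.999] shift mm [-0.4 19.9  3.1]
```

View pics/s12.png

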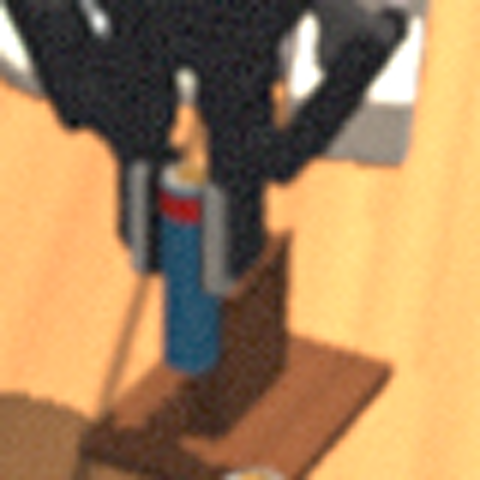

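Call:
{"api": "move_arm", "payload": {"targets": [{"x":0,"y":4,"z":1,"twist":0,"grip":10},{"x":0,"y":5,"z":1,"twist":0,"grip":10},{"x":0,"y":5,"z":1,"twist":0,"grip":10},{"x":0,"y":3,"z":0,"twist":0,"grip":10},{"x":0,"y":0,"z":0,"twist":0,"grip":10}]}}

```text
time_s: 22.2
tool_pos: [0.572, 0.0375, 0.1459]
eef_rot: [-3.046, 0.49, 0.013]
contact_force: [-0.3, -0.1, -0.2]
opening: 0.0175
```

```bash
python3 -c "
from go import *
to(P['a'],.2);gr(.01,.088)
v=V('side');v.crop('pics/s13.png',270,180,350,260,6)
"
```

```text
t 22.2 pos [0.572  0.0375 0.1459] head -18.23 tilt 3.25 open 17.5 F [-0.3 -0.1 -0.2] q7 -0.1
  tool shift mm [-107.2 -214.9  -40.7] twist 0.57
grasp u 28.4 lat 0.2 z 92.0 mm
cell end [0.5721 0.0406 0.092 ] zaxis [ 0.001  0.057 -0.998] shift mm [-0.3 18.5  3. ]
```

View pics/s13.png

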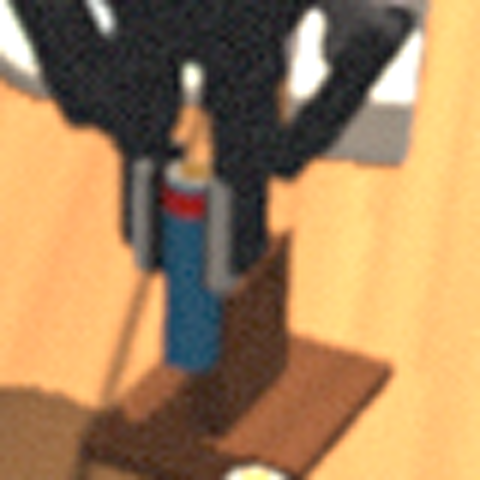

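Call:
{"api": "move_arm", "payload": {"targets": [{"x":0,"y":-3,"z":-3,"twist":-0.3,"grip":10},{"x":0,"y":0,"z":-5,"twist":0,"grip":10},{"x":0,"y":2,"z":-2,"twist":0,"grip":10},{"x":0,"y":10,"z":0,"twist":0,"grip":10},{"x":0,"y":12,"z":0,"twist":0,"grip":10},{"x":0,"y":12,"z":0,"twist":0,"grip":10}]}}

```text
time_s: 22.75
tool_pos: [0.5633, 0.0125, 0.1555]
eef_rot: [-3.04, 0.471, 0.011]
contact_force: [1.6, 7.3, -0.9]
opening: 0.0174
```

```bash
python3 -c "
from go import *
to(P['a'],.2);gr(.01,.088)
v=V('side');v.crop('pics/s14.png',270,180,350,260,6)
"
```

```text
t 22.75 pos [0.5633 0.0125 0.1555] head -17.58 tilt 3.77 open 17.4 F [ 1.6  7.3 -0.9] q7 -0.05
  tool shift mm [-103.9 -242.3  -27.3] twist 1.22
grasp u 2.4 lat -0.1 z 101.7 mm
cell end [0.5635 0.0161 0.1017] zaxis [ 0.003  0.066 -0.998] shift mm [ 0.5 -6.7 14.1]
```

View pics/s14.png

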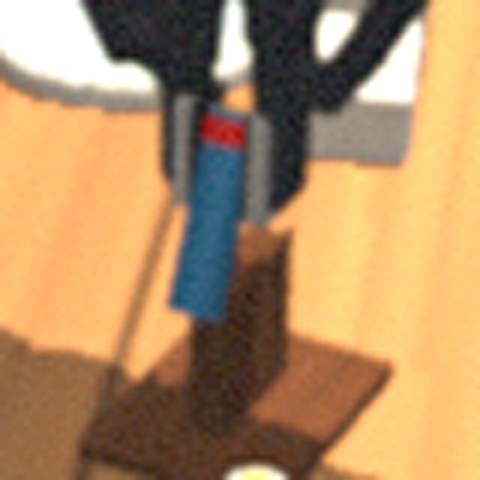

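Call:
{"api": "move_arm", "payload": {"targets": [{"x":0,"y":6,"z":8,"twist":0.5,"grip":10},{"x":0,"y":6,"z":10,"twist":0.3,"grip":10},{"x":0,"y":6,"z":10,"twist":0.2,"grip":10},{"x":0,"y":3,"z":6,"twist":0,"grip":10}]}}

```text
time_s: 23.13
tool_pos: [0.5561, -0.0074, 0.1246]
eef_rot: [-3.031, 0.501, 0.013]
contact_force: [-1.4, 2.4, 3.3]
opening: 0.0171
```

```bash
python3 -c "
from go import *
to(P['a'],.2);gr(-.01,.0695)
v=V('side');v.crop('pics/s15.png',270,180,350,260,6)
"
```

```text
t 23.13 pos [ 0.5561 -0.0074  0.1246] head -18.73 tilt 4.04 open 17.1 F [-1.4  2.4  3.3] q7 0.01
  tool shift mm [-109.  -263.4  -55.6] twist 0.07
grasp u -18.5 lat -0.6 z 70.7 mm
cell end [ 0.5563 -0.0036  0.0707] zaxis [ 0.003  0.07  -0.998] shift mm [ 0.6 -8.4  1.8]
```

View pics/s15.png

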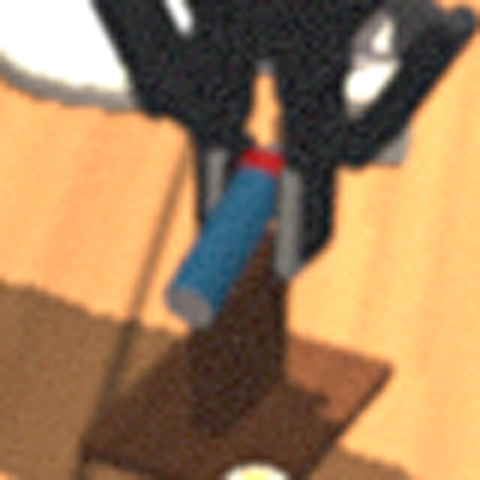

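Call:
{"api": "move_arm", "payload": {"targets": [{"x":0,"y":0,"z":3,"twist":0,"grip":10},{"x":0,"y":0,"z":1,"twist":0,"grip":22},{"x":0,"y":0,"z":0,"twist":0,"grip":27},{"x":0,"y":0,"z":0,"twist":0,"grip":27},{"x":0,"y":0,"z":0,"twist":0,"grip":27}]}}

```text
time_s: 23.6
tool_pos: [0.5564, -0.0106, 0.1199]
eef_rot: [-3.035, 0.506, 0.01]
contact_force: [0.8, -1.1, -0.2]
opening: 0.0268
```

```bash
python3 -c "
from go import *
to(P['a'],.2);gr(-.004,.0695)
v=V('side');v.crop('pics/s16.png',270,180,350,260,6)
"
```

```text
t 23.6 pos [ 0.5564 -0.0106  0.1199] head -18.9 tilt 3.74 open 26.8 F [ 0.8 -1.1 -0.2] q7 0.01
  tool shift mm [-110.9 -266.1  -61.6] twist -0.1
grasp u -21.8 lat 0.8 z 66.1 mm
cell end [ 0.5566 -0.0071  0.0661] zaxis [ 0.004  0.065 -0.998] shift mm [ -0.9 -18.   -2.3]
```

View pics/s16.png

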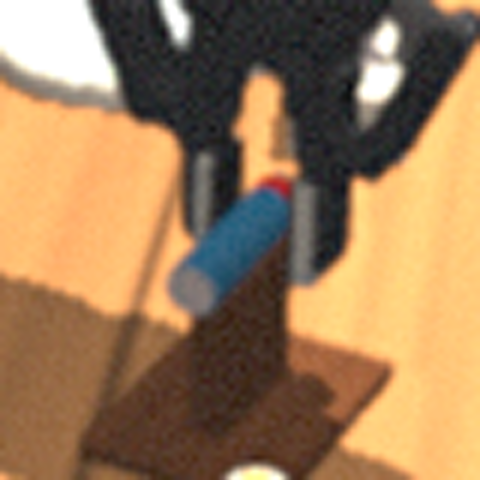

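```bash
python3 -c "
from go import *
v=V('side')
for q in ((302,228.3),(301,228.3)):
  p=v.onz(*q,.0695);r=p[:2]-P['rest'];print(p.round(4),r@G,r@[G[1],-G[0]])
for u in (.024,.0285,.035): print(u,v.proj([*(np.array(P['rest'])+u*G),.0695]))
t=V('top');t.crop('pics/t16.png',220,210,300,280,8)
"
```

```text
[0.5692 0.0481 0.0695] 0.034495967587013975 -0.004989442564792204
[0.571  0.0484 0.0695] 0.03538349712631412 -0.003397134969546901
0.024 [302.2943004  224.87675605]
0.0285 [301.14092269 226.02869555]
0.035 [299.45990515 227.70761695]
```

View pics/t16.png

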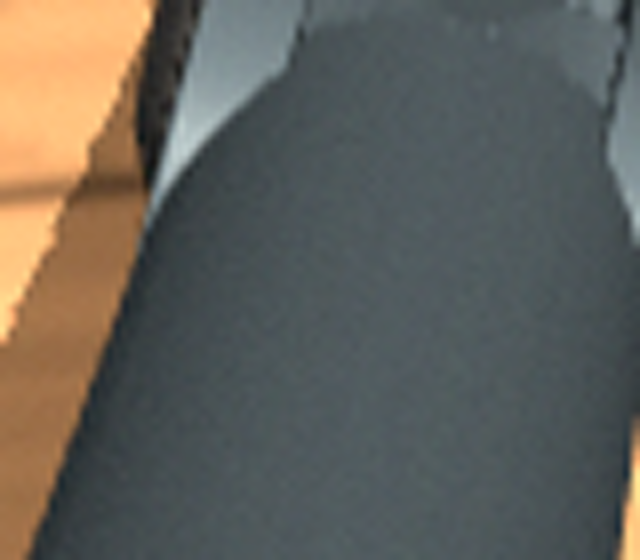

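Call:
{"api": "move_arm", "payload": {"targets": [{"x":-0.3,"y":-5,"z":-1,"twist":0,"grip":27},{"x":-0.3,"y":-6,"z":-1,"twist":0,"grip":27},{"x":0,"y":-6,"z":0,"twist":0,"grip":27},{"x":0,"y":-3,"z":0,"twist":0,"grip":27},{"x":0,"y":0,"z":0,"twist":0,"grip":27},{"x":0,"y":0,"z":0,"twist":0,"grip":27}]}}

```text
time_s: 24.25
tool_pos: [0.5634, 0.0119, 0.1239]
eef_rot: [-3.034, 0.502, 0.009]
contact_force: [-0.2, -0.6, 0.4]
opening: 0.0267
```

```bash
python3 -c "
from go import *
to(P['a'],.2);gr(0.001,.0695)
v=V('side');v.crop('pics/s17.png',270,180,350,260,6)
"
```

```text
t 24.25 pos [0.5634 0.0119 0.1239] head -18.77 tilt 3.79 open 26.7 F [-0.2 -0.6  0.4] q7 -0.03
  tool shift mm [-109.6 -242.6  -58.9] twist 0.03
grasp u 1.9 lat 0.2 z 70.0 mm
cell end [0.5636 0.0155 0.07  ] zaxis [ 0.005  0.066 -0.998] shift mm [-0.2  0.9  0.5]
```

View pics/s17.png

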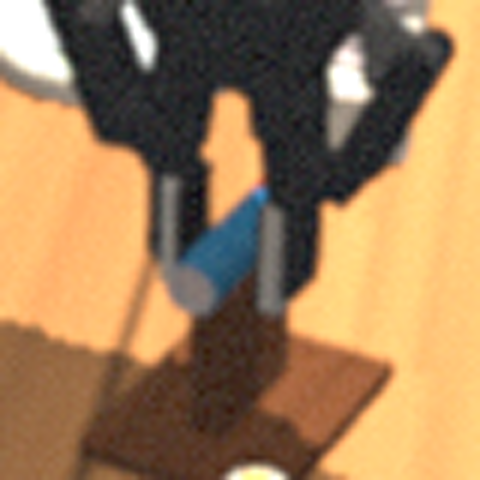

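Call:
{"api": "move_arm", "payload": {"targets": [{"x":0,"y":0,"z":0,"twist":0,"grip":20},{"x":0,"y":0,"z":0,"twist":0,"grip":10},{"x":0,"y":0,"z":0,"twist":0,"grip":10},{"x":0,"y":0,"z":0,"twist":0,"grip":10},{"x":0,"y":0,"z":0,"twist":0,"grip":10},{"x":0,"y":0,"z":-4,"twist":0,"grip":10},{"x":0,"y":0,"z":-4,"twist":0,"grip":10},{"x":0,"y":4,"z":0,"twist":0,"grip":10},{"x":0,"y":8,"z":0,"twist":0,"grip":10},{"x":0,"y":10,"z":0,"twist":0,"grip":10},{"x":0,"y":10,"z":0,"twist":0,"grip":10},{"x":0,"y":5,"z":0,"twist":0,"grip":10},{"x":0,"y":0,"z":0,"twist":0,"grip":10},{"x":0,"y":0,"z":0,"twist":0,"grip":10}], "squeeze": 20}}

```text
time_s: 25.47
tool_pos: [0.5483, -0.0304, 0.1298]
eef_rot: [-3.035, 0.51, 0.013]
contact_force: [0.0, -0.6, -0.3]
opening: 0.017
```

```bash
python3 -c "
from go import *
to(P['a'],.2);gr(-0.043,.0695)
v=V('side');v.crop('pics/s18.png',270,170,350,250,6)
"
```

```text
t 25.47 pos [ 0.5483 -0.0304  0.1298] head -19.06 tilt 3.72 open 17.0 F [ 0.  -0.6 -0.3] q7 0.04
  tool shift mm [-110.4 -286.5  -50.4] twist -0.26
grasp u -43.2 lat -0.5 z 75.9 mm
cell end [ 0.5484 -0.0269  0.0759] zaxis [ 0.002  0.065 -0.998] shift mm [0.7 0.2 6.4]
```

View pics/s18.png

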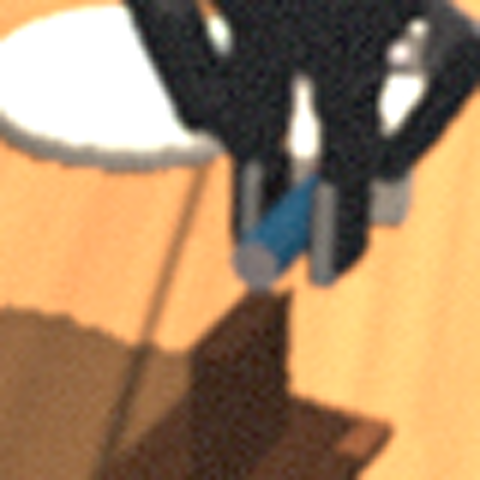

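Call:
{"api": "move_arm", "payload": {"targets": [{"x":0.3,"y":2,"z":4,"twist":0,"grip":10},{"x":0.2,"y":0,"z":10,"twist":0,"grip":10},{"x":0,"y":0,"z":13,"twist":0,"grip":10},{"x":0,"y":0,"z":13,"twist":0,"grip":10}]}}

```text
time_s: 25.85
tool_pos: [0.5496, -0.0304, 0.0924]
eef_rot: [-3.033, 0.507, 0.007]
contact_force: [-2.1, -2.2, 11.2]
opening: 0.0176
```

```bash
python3 -c "
from go import *
to(P['a'],.2);gr(-0.043,.046)
v=V('side');v.crop('pics/s19.png',270,170,350,250,6)
"
```

```text
t 25.85 pos [ 0.5496 -0.0304  0.0924] head -18.97 tilt 3.84 open 17.6 F [-2.1 -2.2 11.2] q7 0.08
  tool shift mm [-111.6 -288.8  -87.3] twist -0.17
grasp u -42.6 lat 0.9 z 38.5 mm
cell end [ 0.5499 -0.0268  0.0385] zaxis [ 0.006  0.067 -0.998] shift mm [-1.  -0.1 -7.5]
```

View pics/s19.png

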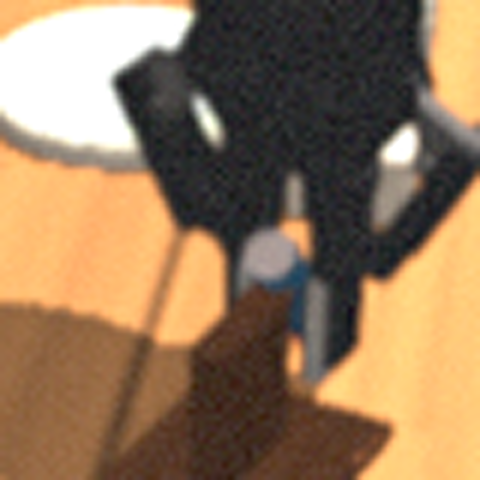

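Call:
{"api": "move_arm", "payload": {"targets": [{"x":-0.5,"y":-5,"z":-6,"twist":0,"grip":10},{"x":-0.3,"y":-10,"z":0,"twist":0,"grip":10},{"x":0,"y":-12,"z":0,"twist":0,"grip":10}]}}

```text
time_s: 26.15
tool_pos: [0.5513, -0.0179, 0.0958]
eef_rot: [-3.049, 0.525, 0.022]
contact_force: [-5.9, -19.5, -3.7]
opening: 0.0173
```

```bash
python3 -c "
from go import *
to(P['a'],.2);gr(-0.032,.044)
v=V('side');v.crop('pics/s20.png',270,170,350,250,6)
"
```

```text
t 26.15 pos [ 0.5513 -0.0179  0.0958] head -19.5 tilt 2.83 open 17.3 F [ -5.9 -19.5  -3.7] q7 0.02
  tool shift mm [-112.2 -273.3  -89.8] twist -0.7
grasp u -31.3 lat -1.9 z 41.9 mm
cell end [ 0.551  -0.0152  0.0419] zaxis [-0.006  0.049 -0.999] shift mm [ 1.8  0.6 -2.2]
```

View pics/s20.png

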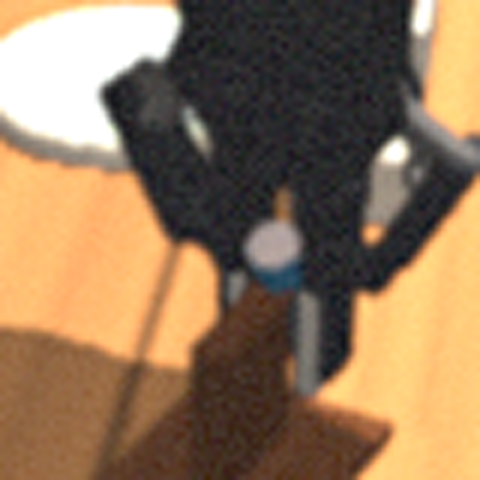

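Call:
{"api": "move_arm", "payload": {"targets": [{"x":0,"y":4,"z":0,"twist":0,"grip":10},{"x":0,"y":3,"z":-3,"twist":0.4,"grip":10},{"x":0,"y":2,"z":-10,"twist":0.3,"grip":10},{"x":0,"y":0,"z":-15,"twist":0,"grip":10},{"x":0,"y":0,"z":-16,"twist":0,"grip":10},{"x":0,"y":0,"z":-16,"twist":0,"grip":10},{"x":0,"y":0,"z":-14,"twist":0,"grip":10},{"x":0,"y":0,"z":-8,"twist":0,"grip":10},{"x":0,"y":0,"z":0,"twist":0,"grip":10}], "squeeze": 40}}

```text
time_s: 26.95
tool_pos: [0.5516, -0.0239, 0.1872]
eef_rot: [-3.042, 0.535, 0.016]
contact_force: [-0.5, -0.3, -0.4]
opening: 0.0171
```

```bash
python3 -c "
from go import *
to(P['black'],.2);gr(-0.032,.1)
v=V('side');v.crop('pics/s21.png',270,110,350,220,5)
v=V('top');v.crop('pics/t21.png',220,180,340,290,5)
"
```

```text
t 26.95 pos [ 0.5516 -0.0239  0.1872] head -19.92 tilt 3.11 open 17.1 F [-0.5 -0.3 -0.4] q7 -0.06
  tool shift mm [ 96.9 264.6 -28.1] twist -1.12
grasp u -36.5 lat 0.5 z 133.3 mm
cell end [ 0.5515 -0.0209  0.1333] zaxis [-0.001  0.054 -0.999] shift mm [ 0.  -2.8 33.5]
```

View pics/s21.png

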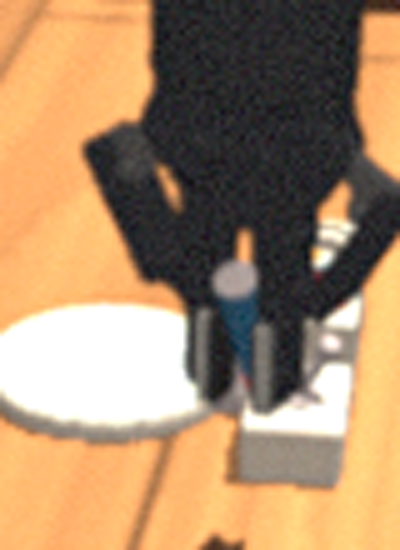

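View pics/t21.png

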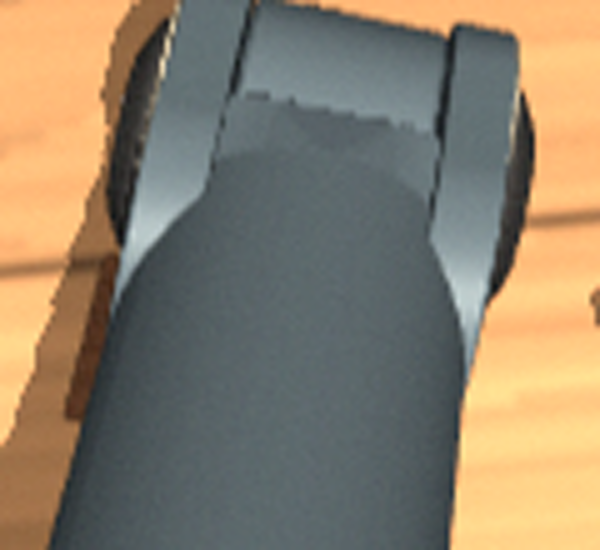

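```bash
python3 -c "
from go import *
v=V('side');s,p,R=st();g=p+R@[0,0,.054]
print('g',g,v.proj(g).round(1),'top',v.proj(g+[0,0,.0325]).round(1),'bot',v.proj(g-[0,0,.0325]).round(1))
h=cv2.cvtColor(v.c,cv2.COLOR_RGB2HSV)
print(h[166,317],v.c[166,317],[ (k,v.c[k,318].tolist()) for k in range(172,194,3)])
C=v.cloud()
for q in range(160,192,2): print(q,C[q,314:321,:].round(3)[3],v.c[q,317])
m=np.zeros((420,560),bool);m[160:172,311:323]=1
d=v.c.astype(int);k=m&(abs(d[:,:,0]-d[:,:,2])<30)&(d[:,:,0]>80)&(v.d>0)
y,x=np.where(k);print(k.sum(),x.mean(),y.mean(),x.min(),x.max(),y.min(),y.max(),np.nanmedian(C[k],0))
"
```

```text
g [ 0.54983712 -0.02102854  0.13068777] [318.5 182.1] top [318.9 166.4] bot [318.  197.2]
[  8  28 110] [110 101  98] [(172, [26, 48, 63]), (175, [29, 47, 61]), (178, [26, 47, 57]), (181, [16, 36, 48]), (184, [63, 62, 65]), (187, [97, 87, 84]), (190, [107, 99, 90]), (193, [135, 122, 107])]
160 [ 0.555 -0.034  0.17 ] [77 54 36]
162 [ 0.556 -0.038  0.164] [86 63 50]
164 [ 0.554 -0.021  0.168] [109 101  99]
166 [ 0.553 -0.015  0.167] [110 101  98]
168 [ 0.552 -0.012  0.164] [113 102  99]
170 [ 0.551 -0.007  0.163] [67 68 71]
172 [ 0.552 -0.011  0.157] [27 43 56]
174 [ 0.552 -0.011  0.152] [21 42 55]
176 [ 0.552 -0.017  0.145] [19 42 52]
178 [ 0.553 -0.02   0.139] [26 41 51]
180 [ 0.554 -0.028  0.131] [26 38 45]
182 [ 0.554 -0.032  0.125] [38 36 41]
184 [ 0.554 -0.032  0.121] [53 49 50]
186 [ 0.554 -0.036  0.114] [64 60 55]
188 [ 0.577 -0.216  0.012] [91 85 82]
190 [ 0.577 -0.217  0.006] [81 76 73]
44 317.04545454545456 166.27272727272728 313 321 163 169 [ 0.55248391 -0.01506017  0.16637932]
```

Cell is minus-up, but the depth profile shows it still leans about 25–30°, plus end towards −u. I'll square it on the other rail end face: push with the lower end against it.

Call:
{"api": "move_arm", "payload": {"targets": [{"x":0,"y":-8,"z":0,"twist":-0.4,"grip":10},{"x":0,"y":-14,"z":0,"twist":-0.4,"grip":10},{"x":0,"y":-14,"z":0,"twist":-0.2,"grip":10},{"x":0,"y":-14,"z":0,"twist":0,"grip":10},{"x":0,"y":-14,"z":0,"twist":0,"grip":10},{"x":0,"y":-14,"z":0,"twist":0,"grip":10},{"x":0,"y":-12,"z":0,"twist":0,"grip":10},{"x":0,"y":-6,"z":0,"twist":0,"grip":10},{"x":0,"y":0,"z":0,"twist":0,"grip":10},{"x":0,"y":0,"z":0,"twist":0,"grip":10}]}}

```text
time_s: 27.93
tool_pos: [0.5825, 0.0821, 0.1834]
eef_rot: [-3.051, 0.495, 0.039]
contact_force: [-0.5, -0.1, -1.4]
opening: 0.0167
```

```bash
python3 -c "
from go import *
to(P['black'],.2);gr(.06,.08)
v=V('side');v.crop('pics/s22.png',270,140,350,250,5)
"
```

```text
t 27.93 pos [0.5825 0.0821 0.1834] head -18.38 tilt 3.24 open 16.7 F [-0.5 -0.1 -1.4] q7 -0.21
  tool shift mm [ 93.4 377.3 -37. ] twist 0.42
grasp u 73.5 lat -5.1 z 129.5 mm
cell end [0.5816 0.0851 0.1295] zaxis [-0.017  0.054 -0.998] shift mm [ 6.7 15.8 48.7]
```

View pics/s22.png

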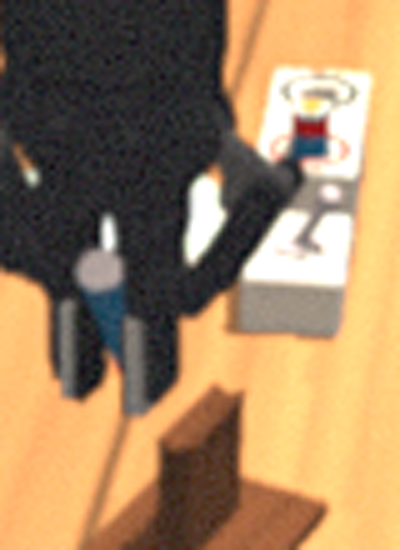

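Call:
{"api": "move_arm", "payload": {"targets": [{"x":2,"y":3,"z":5,"twist":0,"grip":10},{"x":2,"y":3,"z":9,"twist":0,"grip":10},{"x":1,"y":2,"z":10,"twist":0,"grip":10},{"x":0,"y":0,"z":10,"twist":0,"grip":10},{"x":0,"y":0,"z":9,"twist":0,"grip":10},{"x":0,"y":0,"z":3,"twist":0,"grip":10},{"x":0,"y":0,"z":0,"twist":0,"grip":10},{"x":0,"y":0,"z":0,"twist":0,"grip":10}], "squeeze": 20}}

```text
time_s: 28.65
tool_pos: [0.5823, 0.0691, 0.1305]
eef_rot: [-3.052, 0.508, 0.044]
contact_force: [-0.4, -0.6, -0.4]
opening: 0.0169
```

```bash
python3 -c "
from go import *
gr(.034,.08)
"
```

```text
grasp u 60.9 lat -1.2 z 76.5 mm
cell end [0.5812 0.0719 0.0765] zaxis [-0.02   0.052 -0.998] shift mm [ 1.2 26.8 -4.6]
```

Call:
{"api": "move_arm", "payload": {"targets": [{"x":0.6,"y":3,"z":-4,"twist":0,"grip":10},{"x":0.5,"y":6,"z":0,"twist":0,"grip":10},{"x":0,"y":8,"z":0,"twist":0,"grip":10},{"x":0,"y":10,"z":0,"twist":0,"grip":10}]}}

```text
time_s: 28.98
tool_pos: [0.5783, 0.0516, 0.1365]
eef_rot: [-3.039, 0.497, 0.034]
contact_force: [2.4, 16.5, 6.4]
opening: 0.0167
```

```bash
python3 -c "
from go import *
to(P['black'],.2);gr(.032,.08)
v=V('side');v.crop('pics/s23.png',270,170,350,260,6)
C=v.cloud();s,p,R=st();g=p+R@[0,0,.054];c=v.proj(g);print(c)
"
```

```text
t 28.98 pos [0.5783 0.0516 0.1365] head -18.53 tilt 3.79 open 16.7 F [ 2.4 16.5  6.4] q7 -0.11
  tool shift mm [ 87.3 343.6 -86.4] twist 0.27
grasp u 43.9 lat 0.8 z 82.6 mm
cell end [0.5777 0.0551 0.0826] zaxis [-0.012  0.065 -0.998] shift mm [-0.7 12.   2. ]
[297.15284614 223.27426638]
```

View pics/s23.png

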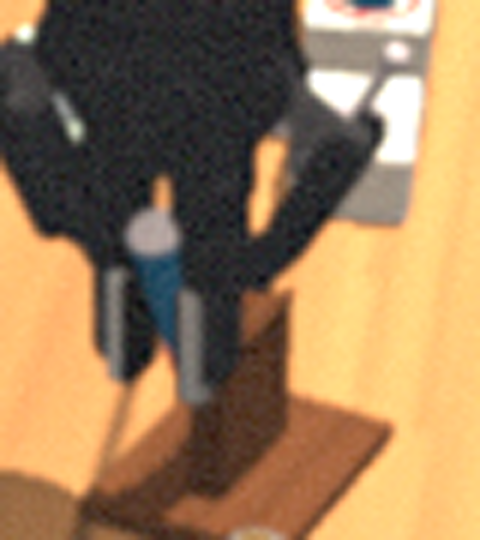

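Call:
{"api": "move_arm", "payload": {"targets": [{"x":0,"y":12,"z":0,"twist":0,"grip":10},{"x":0,"y":12,"z":1,"twist":0,"grip":10}]}}

```text
time_s: 29.2
tool_pos: [0.5746, 0.0418, 0.1396]
eef_rot: [-3.018, 0.482, 0.024]
contact_force: [-0.5, 12.5, 12.7]
opening: 0.0167
```

```bash
python3 -c "
from go import *
to(P['black'],.2);gr(.032,.08)
v=V('side');v.crop('pics/s24.png',270,170,350,260,6)
"
```

```text
t 29.2 pos [0.5746 0.0418 0.1396] head -18.07 tilt 4.98 open 16.7 F [-0.5 12.5 12.7] q7 -0.07
  tool shift mm [ 85.2 332.1 -90.4] twist 0.73
grasp u 34.7 lat 0.5 z 85.8 mm
cell end [0.5745 0.0465 0.0858] zaxis [-0.002  0.087 -0.996] shift mm [-0.4  3.2  5.6]
```

View pics/s24.png

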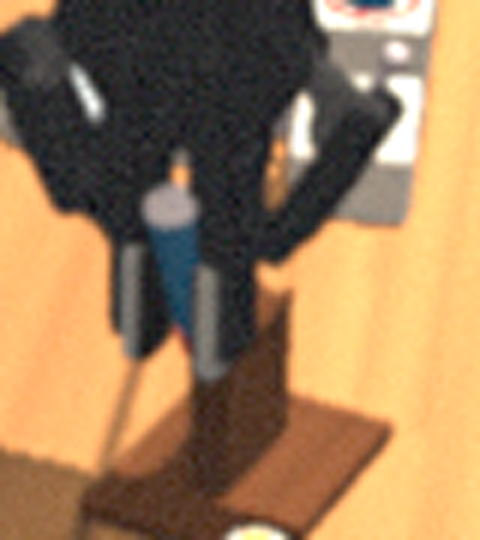

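```bash
cat >> go.py <<'E'
def lean(show=True):
    "fit cell blue front surface line in side depth near grasp"
    v=V('side');s,p,R=st();g=p+R@[0,0,.054];C=v.cloud();d=v.c.astype(int)
    m=(d[:,:,2]>d[:,:,0]+12)&(d[:,:,2]<140)&(np.linalg.norm(np.nan_to_num(C)-g,axis=2)<.045)
    c=v.proj(g)
    rows=[];
    for r in range(420):
        x=np.where(m[r])[0]
        x=x[abs(x-c[0])<9]
        if len(x)>=3: rows.append(np.r_[np.median(C[r,x],0),x.min(),x.max(),r])
    A=np.array(rows)
    if len(A)<4: print("few",len(A));return
    k=np.polyfit(A[:,2],A[:,:2],1)[0];print("n",len(A),"d(x,y)/dz",k.round(3),"lean u deg",np.degrees(np.arctan(k@G)).round(1),"zrange",A[:,2].min().round(3),A[:,2].max().round(3))
    return A
E
python3 -c "
from go import *
A=lean();print(A.round(3))"
```

```text
n 15 d(x,y)/dz [-0.051  0.36 ] lean u deg 18.0 zrange 0.081 0.119
[[5.71e-01 5.50e-02 1.19e-01 2.95e+02 3.03e+02 2.07e+02]
 [5.74e-01 5.50e-02 1.16e-01 2.95e+02 3.03e+02 2.08e+02]
 [5.74e-01 5.50e-02 1.14e-01 2.95e+02 3.03e+02 2.09e+02]
 [5.74e-01 5.30e-02 1.11e-01 2.96e+02 3.02e+02 2.10e+02]
 [5.73e-01 5.30e-02 1.09e-01 2.96e+02 3.03e+02 2.11e+02]
 [5.73e-01 5.20e-02 1.06e-01 2.96e+02 3.03e+02 2.12e+02]
 [5.74e-01 5.10e-02 1.03e-01 2.97e+02 3.02e+02 2.13e+02]
 [5.75e-01 5.00e-02 1.00e-01 2.97e+02 3.01e+02 2.14e+02]
 [5.75e-01 4.80e-02 9.70e-02 2.97e+02 3.01e+02 2.15e+02]
 [5.74e-01 4.90e-02 9.60e-02 2.97e+02 3.01e+02 2.16e+02]
 [5.74e-01 4.80e-02 9.30e-02 2.98e+02 3.01e+02 2.17e+02]
 [5.74e-01 4.60e-02 9.00e-02 2.98e+02 3.01e+02 2.18e+02]
 [5.74e-01 4.50e-02 8.70e-02 2.98e+02 3.01e+02 2.19e+02]
 [5.74e-01 4.30e-02 8.40e-02 2.99e+02 3.01e+02 2.20e+02]
 [5.75e-01 4.20e-02 8.10e-02 2.98e+02 3.01e+02 2.21e+02]]
```

Call:
{"api": "move_arm", "payload": {"targets": [{"x":-0.4,"y":-5,"z":3,"twist":0.5,"grip":10},{"x":0,"y":-3,"z":7,"twist":0,"grip":10},{"x":0,"y":3,"z":1,"twist":0,"grip":10},{"x":0,"y":12,"z":0,"twist":0,"grip":10},{"x":0,"y":14,"z":2,"twist":0,"grip":10},{"x":0,"y":14,"z":2,"twist":0,"grip":10}]}}

```text
time_s: 29.8
tool_pos: [0.5717, 0.0318, 0.1392]
eef_rot: [-2.976, 0.466, 0.002]
contact_force: [-1.6, 12.7, 15.6]
opening: 0.0167
```

```bash
python3 -c "
from go import *
to(P['black'],.2);gr(.032,.08);lean()
v=V('side');v.crop('pics/s25.png',270,170,350,260,6)
"
```

```text
t 29.8 pos [0.5717 0.0318 0.1392] head -17.72 tilt 7.42 open 16.7 F [-1.6 12.7 15.6] q7 0.0
  tool shift mm [  83.4  317.7 -104. ] twist 1.08
grasp u 26.7 lat 1.3 z 85.6 mm
cell end [0.5727 0.0387 0.0856] zaxis [ 0.019  0.128 -0.992] shift mm [-1.1 -4.5  6.3]
n 17 d(x,y)/dz [-0.016  0.304] lean u deg 15.8 zrange 0.078 0.118
```

View pics/s25.png

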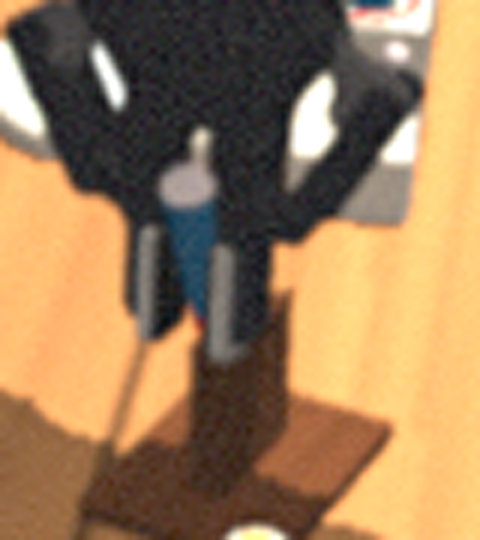

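Call:
{"api": "move_arm", "payload": {"targets": [{"x":0,"y":-8,"z":-2,"twist":0.4,"grip":10},{"x":0,"y":-4,"z":-10,"twist":0.4,"grip":10},{"x":0,"y":0,"z":-16,"twist":0.3,"grip":10},{"x":0,"y":0,"z":-18,"twist":0,"grip":10},{"x":0,"y":0,"z":-16,"twist":0,"grip":10},{"x":0,"y":0,"z":-8,"twist":0,"grip":10},{"x":0,"y":0,"z":0,"twist":0,"grip":10}], "squeeze": 40}}

```text
time_s: 30.48
tool_pos: [0.5731, 0.0261, 0.2184]
eef_rot: [-2.975, 0.508, -0.004]
contact_force: [0.5, -0.7, -1.5]
opening: 0.0169
```

```bash
python3 -c "
from go import *
to(P['black'],.22);A=lean();s,p,R=st();print('g',(p+R@[0,0,.054]).round(4),'z',R[:,2].round(3));print(A[:,:3].round(3))
v=V('side');v.crop('pics/s26.png',260,130,340,240,5)
"
```

```text
t 30.48 pos [0.5731 0.0261 0.2184] head -19.3 tilt 7.11 open 16.9 F [ 0.5 -0.7 -1.5] q7 -0.1
  tool shift mm [ 90.5 318.2 -42.6] twist -0.5
n 18 d(x,y)/dz [-0.042  0.338] lean u deg 17.0 zrange 0.159 0.198
g [0.5741 0.0328 0.1641] z [ 0.022  0.122 -0.992]
[[0.57  0.041 0.198]
 [0.574 0.043 0.196]
 [0.575 0.042 0.194]
 [0.573 0.042 0.192]
 [0.573 0.04  0.19 ]
 [0.573 0.041 0.188]
 [0.573 0.039 0.185]
 [0.573 0.039 0.183]
 [0.574 0.038 0.181]
 [0.574 0.037 0.179]
 [0.575 0.035 0.175]
 [0.575 0.035 0.173]
 [0.574 0.034 0.171]
 [0.574 0.033 0.168]
 [0.575 0.032 0.165]
 [0.573 0.033 0.165]
 [0.574 0.031 0.162]
 [0.574 0.029 0.159]]
```

View pics/s26.png

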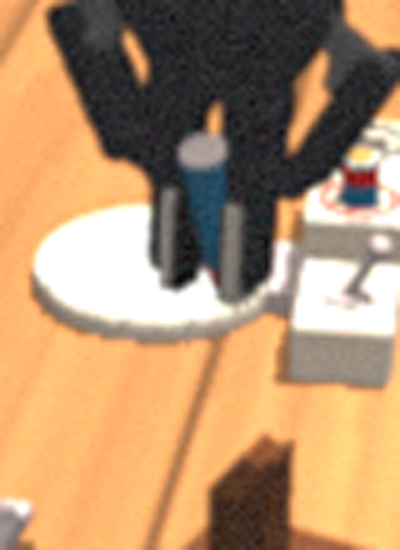

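Call:
{"api": "move_arm", "payload": {"targets": [{"x":2,"y":8,"z":-1,"twist":-0.3,"grip":10},{"x":5,"y":17,"z":-2.2,"twist":-0.2,"grip":10},{"x":5,"y":17,"z":-2.2,"twist":0,"grip":10},{"x":5,"y":17,"z":-2.2,"twist":0,"grip":10},{"x":5,"y":17,"z":-2.2,"twist":0,"grip":10},{"x":5,"y":17,"z":-2.2,"twist":0,"grip":10},{"x":5,"y":17,"z":-2.2,"twist":0,"grip":10},{"x":5,"y":17,"z":-2.2,"twist":0,"grip":10},{"x":5,"y":17,"z":-2.2,"twist":0,"grip":10},{"x":5,"y":17,"z":-2.2,"twist":0,"grip":10},{"x":5,"y":17,"z":-2.2,"twist":0,"grip":10},{"x":5,"y":17,"z":-2.2,"twist":0,"grip":10},{"x":5,"y":17,"z":-2.2,"twist":0,"grip":10},{"x":5,"y":17,"z":-2.2,"twist":0,"grip":10},{"x":5,"y":17,"z":-2.2,"twist":0,"grip":10},{"x":4,"y":10,"z":-1,"twist":0,"grip":10},{"x":0,"y":0,"z":0,"twist":0,"grip":10},{"x":0,"y":0,"z":0,"twist":0,"grip":10}]}}

```text
time_s: 32.08
tool_pos: [0.5477, -0.2605, 0.1938]
eef_rot: [-2.982, 0.494, 0.062]
contact_force: [-0.2, 0.2, -0.8]
opening: 0.0164
```

```bash
python3 -c "
from go import *
to(P['black'],.22);A=lean();s,p,R=st();print('g',(p+R@[0,0,.054]).round(4),'z',R[:,2].round(3))
v=V('side');v.crop('pics/s27.png',290,80,370,190,5)
"
```

```text
t 32.08 pos [ 0.5477 -0.2605  0.1938] head -18.62 tilt 7.15 open 16.4 F [-0.2  0.2 -0.8] q7 0.41
  tool shift mm [ 17.6  39.1 -31.7] twist 0.18
n 16 d(x,y)/dz [-0.01   0.355] lean u deg 18.4 zrange 0.132 0.173
g [ 0.5465 -0.2537  0.1402] z [-0.021  0.122 -0.992]
```

View pics/s27.png

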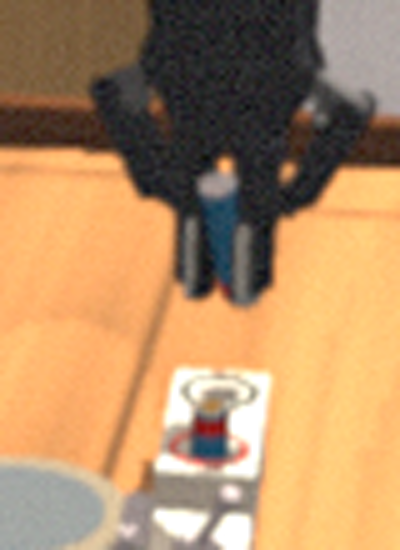

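```bash
cat >> go.py <<'E'
def plus_end(tgt=None,zb=.06):
    v=V('side');s,p,R=st();C=v.cloud();g=p+R@[0,0,.054];d=v.c.astype(int)
    c=v.proj(g);m=np.zeros(v.d.shape,bool);m[int(c[1])-30:int(c[1])+2,int(c[0])-9:int(c[0])+9]=1
    k=m&(abs(d[:,:,0]-d[:,:,2])<30)&(d[:,:,0]>75)&(np.linalg.norm(np.nan_to_num(C)-g,axis=2)<.055)&(C[:,:,2]>g[2]+.012)
    n,l,S,ce=cv2.connectedComponentsWithStats(k.astype(np.uint8));i=1+np.argmax(S[1:,4]);t=np.median(C[l==i],0)
    print("minus face px",ce[i].round(1),S[i,4],"pos",t.round(4))
    A=lean();lu=np.polyfit(A[:,2],A[:,:2],1)[0]@G
    X=R[:,0];a=np.array([G[0]*lu,G[1]*lu,1.]);a-=X*(a@X);a/=np.linalg.norm(a)
    E=t-.065*a;Et=R.T@(E-p)*1000;print("axis",a.round(3),"E",E.round(4),"in tool",Et.round(1),"top in tool",(R.T@(t-p)*1000).round(1))
    if tgt is not None:print("shift",(R.T@(np.array([*tgt,zb])-E)*1000).round(1))
E
python3 -c "
from go import *
plus_end(P['black'],.06);plus_end(P['black'],.06)
"
```

```text
minus face px [333.  116.4] 27 pos [ 0.5496 -0.2483  0.1777]
n 17 d(x,y)/dz [0.007 0.347] lean u deg 18.3 zrange 0.131 0.173
axis [0.152 0.281 0.948] E [ 0.5397 -0.2666  0.1161] in tool [-1.3 18.4 76.9] top in tool [-1.3 -8.7 17.8]
shift [28.  39.9 50.5]
minus face px [332.9 116.2] 26 pos [ 0.5494 -0.2462  0.1782]
n 17 d(x,y)/dz [0.037 0.352] lean u deg 19.0 zrange 0.13 0.174
axis [0.155 0.293 0.944] E [ 0.5393 -0.2652  0.1169] in tool [-2.4 17.5 76.7] top in tool [ -2.4 -10.4  18. ]
shift [28.8 41.2 51.1]
```

Call:
{"api": "move_arm", "payload": {"targets": [{"x":4,"y":6,"z":0,"twist":0,"grip":10},{"x":7,"y":10,"z":0,"twist":0,"grip":10},{"x":7,"y":10,"z":2,"twist":0,"grip":10},{"x":6,"y":8,"z":6,"twist":0,"grip":10},{"x":2,"y":2,"z":9,"twist":0,"grip":10},{"x":0,"y":0,"z":9,"twist":0,"grip":10},{"x":0,"y":0,"z":5,"twist":0,"grip":10},{"x":0,"y":0,"z":0,"twist":0,"grip":10},{"x":0,"y":0,"z":0,"twist":0,"grip":10}]}}

```text
time_s: 33.13
tool_pos: [0.5629, -0.3006, 0.1534]
eef_rot: [-2.983, 0.487, 0.061]
contact_force: [-0.2, -0.0, -0.6]
opening: 0.0168
```

```bash
python3 -c "
from go import *
to(P['black'],.12);plus_end(P['black'],.055);plus_end(P['black'],.055)
v=V('side');v.crop('pics/s28.png',300,100,360,180,7)
"
```

```text
t 33.13 pos [ 0.5629 -0.3006  0.1534] head -18.34 tilt 7.17 open 16.8 F [-0.2 -0.  -0.6] q7 0.48
  tool shift mm [-6.  12.9 32.6] twist 0.46
minus face px [327.7 126.6] 23 pos [ 0.5643 -0.2902  0.1368]
n 14 d(x,y)/dz [0.049 0.307] lean u deg 17.0 zrange 0.093 0.13
axis [0.146 0.26  0.954] E [ 0.5548 -0.3071  0.0747] in tool [-0.8 17.6 77.4] top in tool [-0.8 -8.2 17.7]
shift [-1.2  2.6 19.6]
minus face px [327.7 126.3] 24 pos [ 0.5647 -0.2876  0.1379]
n 15 d(x,y)/dz [0.018 0.342] lean u deg 18.2 zrange 0.092 0.133
axis [0.15  0.28  0.948] E [ 0.5549 -0.3059  0.0763] in tool [-1.9 16.2 77. ] top in tool [ -1.9 -10.8  17.9]
shift [-0.9  4.  21.1]
```

View pics/s28.png

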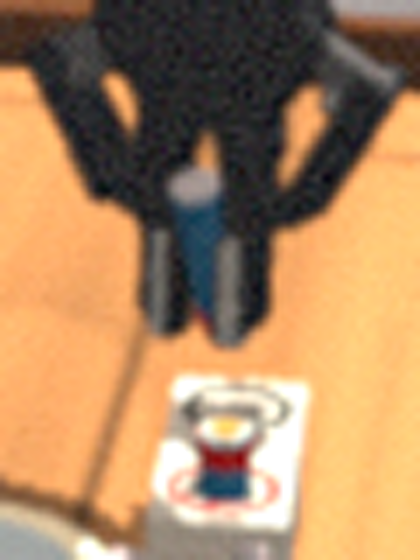

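```bash
cat >> go.py <<'E'
def ee(tgt,zb,Et=(0,.018,.077)):
    s,p,R=st();E=p+R@np.array(Et);print("E",E.round(4),"shift",(R.T@(np.array([*tgt,zb])-E)*1000).round(1))
E
python3 -c "
from go import *
ee(P['black'],.055)
"
```

```text
E [ 0.5564 -0.3084  0.0764] shift [-3.1  2.1 21.5]
```

Call:
{"api": "move_arm", "payload": {"targets": [{"x":-1.5,"y":1,"z":4,"twist":0,"grip":10},{"x":-1,"y":0.8,"z":6,"twist":0,"grip":10},{"x":0,"y":0,"z":6,"twist":0,"grip":10},{"x":0,"y":0,"z":3,"twist":0,"grip":10},{"x":0,"y":0,"z":0,"twist":0,"grip":10}], "squeeze": 30}}

```text
time_s: 33.8
tool_pos: [0.5604, -0.299, 0.1353]
eef_rot: [-2.985, 0.485, 0.054]
contact_force: [-0.5, -0.2, -0.0]
opening: 0.0168
```

```bash
python3 -c "
from go import *
to(P['black'],.12);ee(P['black'],.05)
v=V('side');v.crop('pics/s29.png',300,100,360,180,7)
t=V('top');t.crop('pics/t29.png',380,200,460,270,7)
"
```

```text
t 33.8 pos [ 0.5604 -0.299   0.1353] head -18.28 tilt 7.03 open 16.8 F [-0.5 -0.2 -0. ] q7 0.5
  tool shift mm [-4.3 11.6 14.4] twist 0.52
E [ 0.5534 -0.3066  0.0569] shift [-0.5  1.3  6.9]
```

View pics/s29.png

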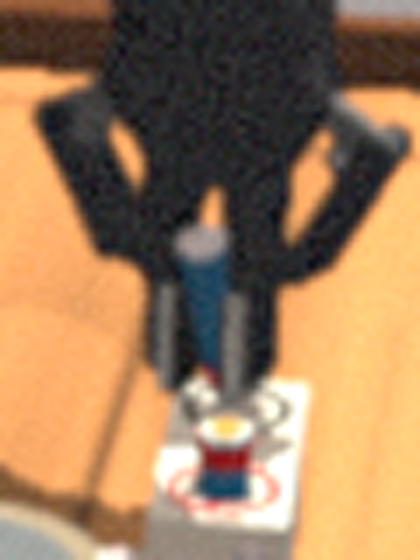

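View pics/t29.png

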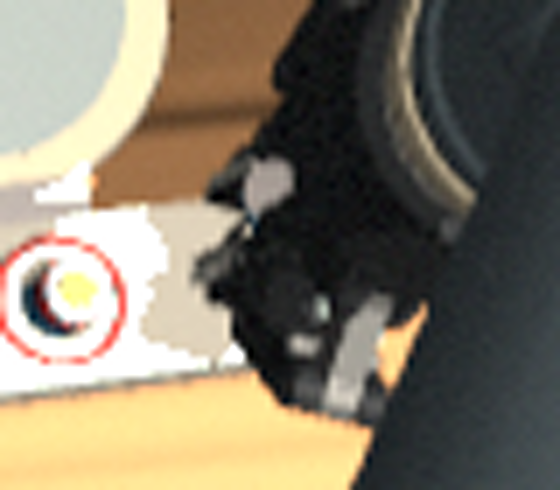

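```bash
python3 -c "
from go import *
t=V('top')
for z in (.115,.119):
  q=t.onz(418.3,226.1,z);s,p,R=st();print(q.round(4),(R.T@(q-p)*1000).round(1))
C=t.cloud();print(C[226,416:421].round(4))
"
```

```text
[ 0.5668 -0.2878  0.115 ] [  3.2 -10.5  22.4]
[ 0.5662 -0.2866  0.119 ] [  2.  -11.9  18.5]
[[ 0.5671 -0.2829  0.1174]
 [ 0.5669 -0.2849  0.117 ]
 [ 0.5665 -0.2862  0.1186]
 [ 0.5666 -0.2885  0.117 ]
 [ 0.5659 -0.2893  0.1207]]
```

Call:
{"api": "move_arm", "payload": {"targets": [{"x":-0.3,"y":1,"z":4,"twist":0,"grip":10},{"x":0,"y":0,"z":4,"twist":0,"grip":10},{"x":0,"y":0,"z":3,"twist":0,"grip":10},{"x":0,"y":0,"z":2,"twist":0,"grip":10}]}}

```text
time_s: 34.28
tool_pos: [0.56, -0.2995, 0.1234]
eef_rot: [-2.986, 0.486, 0.05]
contact_force: [-2.9, 0.7, 12.7]
opening: 0.0169
```

```bash
python3 -c "
from go import *
to(P['black'],.12);ee(P['black'],.045)
v=V('side');v.crop('pics/s30.png',300,100,360,180,7);plus_end()
"
```

```text
t 34.28 pos [ 0.56   -0.2995  0.1234] head -18.31 tilt 6.91 open 16.9 F [-2.9  0.7 12.7] q7 0.51
  tool shift mm [-4.7  9.6  2.6] twist 0.49
E [ 0.5532 -0.3073  0.045 ] shift [-0.9 -0.2  0.1]
minus face px [328.5 138.5] 22 pos [ 0.5624 -0.2891  0.1069]
n 13 d(x,y)/dz [-0.021  0.368] lean u deg 18.9 zrange 0.064 0.102
axis [0.148 0.292 0.945] E [ 0.5528 -0.308   0.0455] in tool [-0.1 18.8 76.7] top in tool [-0.1 -8.8 17.9]
```

View pics/s30.png

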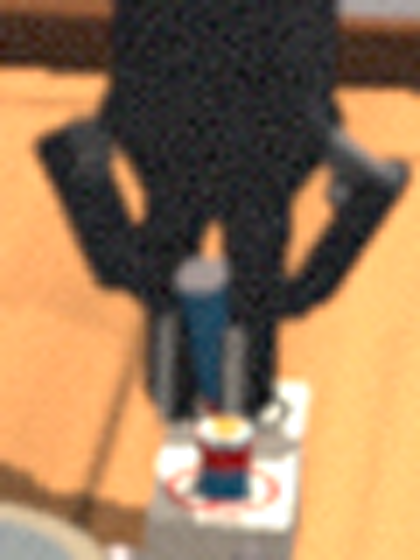

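Call:
{"api": "move_arm", "payload": {"targets": [{"x":0,"y":0,"z":-1,"twist":0,"grip":10},{"x":0,"y":6,"z":-0.5,"twist":0,"grip":10},{"x":0,"y":10,"z":-1,"twist":0,"grip":10}], "squeeze": 20}}

```text
time_s: 34.68
tool_pos: [0.5578, -0.3059, 0.1245]
eef_rot: [-2.97, 0.475, 0.053]
contact_force: [2.2, 21.1, 11.5]
opening: 0.0171
```

```bash
python3 -c "
from go import *
to(P['black'],.12);ee(P['black'],.045)
v=V('side');v.crop('pics/s31.png',300,100,360,180,7);plus_end()
"
```

```text
t 34.68 pos [ 0.5578 -0.3059  0.1245] head -17.97 tilt 7.9 open 17.1 F [ 2.2 21.1 11.5] q7 0.53
  tool shift mm [-4.6  3.1  4.4] twist 0.83
E [ 0.5511 -0.3123  0.046 ] shift [-0.4 -5.5  1.7]
minus face px [329.9 137. ] 22 pos [ 0.5589 -0.2936  0.109 ]
n 15 d(x,y)/dz [0.031 0.282] lean u deg 15.5 zrange 0.062 0.103
axis [0.134 0.238 0.962] E [ 0.5502 -0.3091  0.0464] in tool [-1.8 14.5 77.2] top in tool [ -1.8 -10.6  17.3]
```

View pics/s31.png

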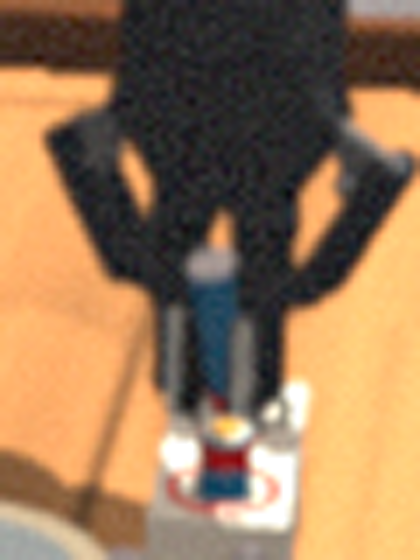

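Call:
{"api": "move_arm", "payload": {"targets": [{"x":0,"y":12,"z":-1,"twist":0.3,"grip":10},{"x":0,"y":12,"z":-1,"twist":0.2,"grip":10}]}}

```text
time_s: 35.0
tool_pos: [0.557, -0.3108, 0.1253]
eef_rot: [-2.939, 0.464, 0.058]
contact_force: [2.3, 19.4, 11.0]
opening: 0.0168
```

```bash
python3 -c "
from go import *
to(P['black'],.12)
v=V('side');v.crop('pics/s32.png',300,100,360,180,7);plus_end()
"
```

```text
t 35.0 pos [ 0.557  -0.3108  0.1253] head -17.64 tilt 9.77 open 16.8 F [ 2.3 19.4 11. ] q7 0.56
  tool shift mm [-5.2 -1.5  5.9] twist 1.16
minus face px [330.6 135.6] 19 pos [ 0.5579 -0.299   0.1108]
n 17 d(x,y)/dz [-0.015  0.205] lean u deg 10.7 zrange 0.061 0.106
axis [0.116 0.158 0.981] E [ 0.5504 -0.3092  0.0471] in tool [-1.7 11.8 77.6] top in tool [ -1.7 -10.1  16.4]
```

View pics/s32.png

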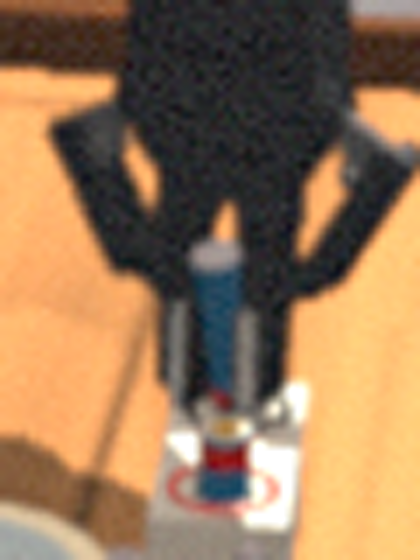

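Call:
{"api": "move_arm", "payload": {"targets": [{"x":0,"y":12,"z":-1,"twist":0.4,"grip":10},{"x":0,"y":12,"z":-1,"twist":0.4,"grip":10},{"x":0,"y":12,"z":-1,"twist":0.3,"grip":10}]}}

```text
time_s: 35.4
tool_pos: [0.5559, -0.3191, 0.1267]
eef_rot: [-2.891, 0.455, 0.065]
contact_force: [-0.1, 13.7, 14.6]
opening: 0.0167
```

```bash
python3 -c "
from go import *
to(P['black'],.12)
v=V('side');v.crop('pics/s33.png',300,100,360,180,7);plus_end()
"
```

```text
t 35.4 pos [ 0.5559 -0.3191  0.1267] head -17.43 tilt 12.55 open 16.7 F [-0.1 13.7 14.6] q7 0.59
  tool shift mm [-6.5 -9.   9.3] twist 1.37
minus face px [331.6 133.3] 18 pos [ 0.5567 -0.3089  0.113 ]
n 17 d(x,y)/dz [0.015 0.183] lean u deg 10.1 zrange 0.063 0.108
axis [0.122 0.145 0.982] E [ 0.5487 -0.3183  0.0492] in tool [-1.7 14.3 77.1] top in tool [-1.7 -9.7 16.7]
```

View pics/s33.png

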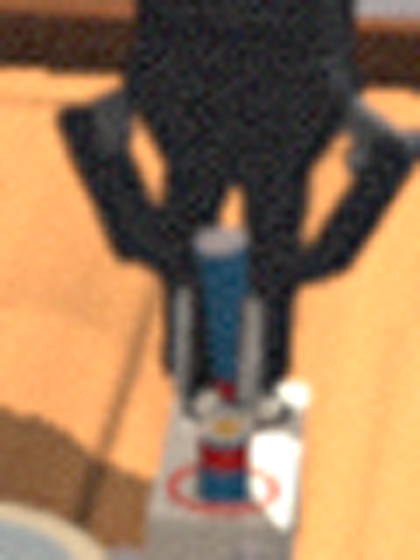

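Call:
{"api": "move_arm", "payload": {"targets": [{"x":0,"y":-4,"z":-4,"twist":0,"grip":10},{"x":0.5,"y":-5,"z":-1,"twist":0,"grip":10},{"x":0,"y":-1,"z":0,"twist":0,"grip":10},{"x":0,"y":0,"z":0,"twist":0,"grip":10}], "squeeze": 40}}

```text
time_s: 35.88
tool_pos: [0.5613, -0.3134, 0.1354]
eef_rot: [-2.897, 0.456, 0.054]
contact_force: [-0.1, 0.2, -1.1]
opening: 0.0166
```

```bash
python3 -c "
from go import *
to(P['black'],.12)
v=V('side');v.crop('pics/s34.png',300,100,360,180,7);plus_end(P['black'],.05);ee(P['black'],.05,(0,.0143,.077))
t=V('top');t.crop('pics/t34.png',380,200,460,270,7)
"
```

```text
t 35.88 pos [ 0.5613 -0.3134  0.1354] head -17.49 tilt 12.15 open 16.6 F [-0.1  0.2 -1.1] q7 0.57
  tool shift mm [-9.4 -0.3 16.5] twist 1.31
minus face px [328.8 131.2] 20 pos [ 0.5626 -0.3003  0.121 ]
n 17 d(x,y)/dz [0.003 0.179] lean u deg 9.7 zrange 0.07 0.116
axis [0.116 0.14  0.983] E [ 0.5551 -0.3094  0.057 ] in tool [-1.4 13.4 77.3] top in tool [ -1.4 -10.1  16.7]
shift [-2.8 -0.2  7.4]
E [ 0.556  -0.3107  0.0569] shift [-4.1 -1.2  7.6]
```

View pics/s34.png

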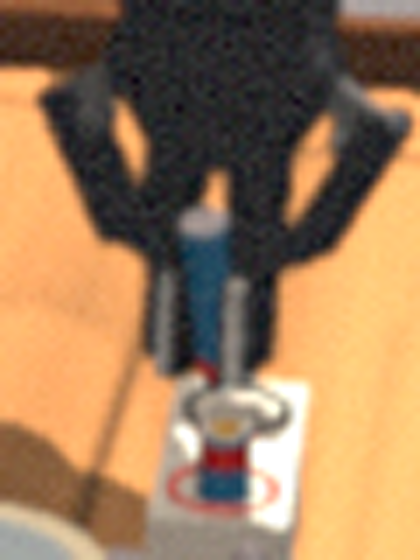

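View pics/t34.png

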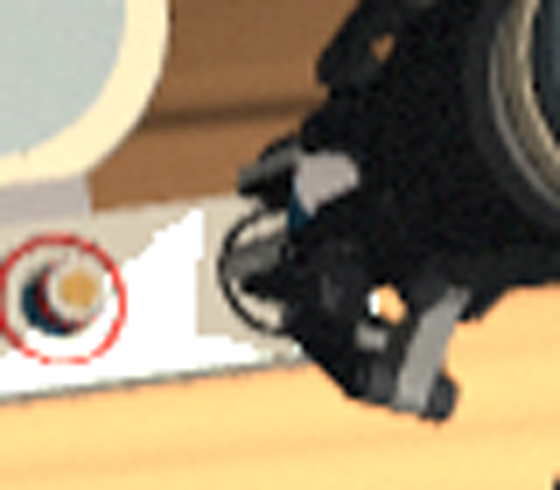

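Call:
{"api": "move_arm", "payload": {"targets": [{"x":-2,"y":-0.5,"z":2,"twist":0,"grip":10},{"x":-1.3,"y":-0.3,"z":3,"twist":0,"grip":10},{"x":0,"y":0,"z":4,"twist":0,"grip":10},{"x":0,"y":0,"z":3,"twist":0,"grip":10},{"x":0,"y":0,"z":0,"twist":0,"grip":10}]}}

```text
time_s: 36.5
tool_pos: [0.5568, -0.3113, 0.1246]
eef_rot: [-2.896, 0.461, 0.055]
contact_force: [-0.7, 1.0, 1.4]
opening: 0.0169
```

```bash
python3 -c "
from go import *
to(P['black'],.12)
v=V('side');v.crop('pics/s35.png',300,100,360,180,7);plus_end(P['black'],.05);ee(P['black'],.05,(0,.0143,.077))
s,p,R=st();print(R.round(3),[ (p+R@[0,y,.073])[2].round(4) for y in(-.011,.011)])
"
```

```text
t 36.5 pos [ 0.5568 -0.3113  0.1246] head -17.68 tilt 12.14 open 16.9 F [-0.7  1.   1.4] q7 0.58
  tool shift mm [-5.2 -1.9  5.5] twist 1.12
minus face px [330.3 135.8] 18 pos [ 0.5588 -0.298   0.1106]
n 16 d(x,y)/dz [-0.005  0.233] lean u deg 12.3 zrange 0.063 0.105
axis [0.129 0.183 0.974] E [ 0.5504 -0.31    0.0472] in tool [-1.1 16.2 76. ] top in tool [ -1.1 -10.1  16.6]
shift [ 0.8 -4.1 -2. ]
E [ 0.5521 -0.3084  0.0467] shift [-0.4 -2.2 -2.9]
[[ 0.95  -0.311 -0.004]
 [-0.303 -0.93   0.21 ]
 [-0.069 -0.199 -0.978]] [np.float64(0.0556), np.float64(0.0512)]
```

View pics/s35.png

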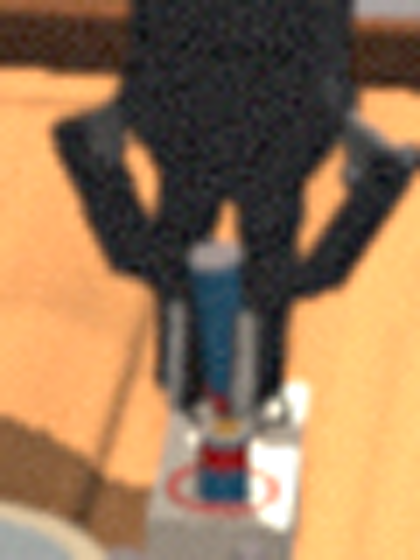

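Call:
{"api": "move_arm", "payload": {"targets": [{"x":0,"y":6,"z":-1,"twist":0.3,"grip":10},{"x":0,"y":9,"z":-1,"twist":0.3,"grip":10}], "squeeze": 60}}

```text
time_s: 36.82
tool_pos: [0.5557, -0.316, 0.1254]
eef_rot: [-2.876, 0.465, 0.058]
contact_force: [2.5, 14.7, 11.7]
opening: 0.0166
```

```bash
python3 -c "
from go import *
to(P['black'],.12)
plus_end(P['black'],.05);plus_end(P['black'],.05);ee(P['black'],.05,(0,.0143,.077))
s,p,R=st();print(R.round(3),[ (p+R@[0,y,.073])[2].round(4) for y in(-.011,.011)])
"
```

```text
t 36.82 pos [ 0.5557 -0.316   0.1254] head -17.9 tilt 13.25 open 16.6 F [ 2.5 14.7 11.7] q7 0.59
  tool shift mm [-5.5 -6.3  7.4] twist 0.9
minus face px [331.2 134.8] 19 pos [ 0.5572 -0.3036  0.1114]
n 17 d(x,y)/dz [-0.03   0.168] lean u deg 8.5 zrange 0.064 0.109
axis [0.116 0.118 0.986] E [ 0.5497 -0.3112  0.0473] in tool [-1.4 14.4 77.1] top in tool [-1.4 -9.  16.5]
shift [ 1.  -5.6 -1.6]
minus face px [331.2 134.9] 18 pos [ 0.557  -0.3025  0.1112]
n 17 d(x,y)/dz [-0.012  0.167] lean u deg 8.8 zrange 0.063 0.108
axis [0.117 0.123 0.985] E [ 0.5494 -0.3105  0.0471] in tool [-1.8 13.9 77.5] top in tool [-1.8 -9.8 16.9]
shift [ 1.5 -5.  -2. ]
E [ 0.551  -0.3115  0.0473] shift [-0.3 -5.4 -1.5]
[[ 0.949 -0.315 -0.003]
 [-0.306 -0.924  0.229]
 [-0.075 -0.216 -0.974]] [np.float64(0.0567), np.float64(0.0519)]
```

Call:
{"api": "move_arm", "payload": {"targets": [{"x":0,"y":-3,"z":0,"twist":0,"grip":10},{"x":0,"y":-1.5,"z":2,"twist":0,"grip":10},{"x":0,"y":0,"z":1.5,"twist":0,"grip":10},{"x":0,"y":0,"z":0,"twist":0,"grip":10}]}}

```text
time_s: 37.35
tool_pos: [0.5578, -0.3089, 0.1234]
eef_rot: [-2.875, 0.46, 0.058]
contact_force: [-0.7, 0.6, 4.9]
opening: 0.0168
```

```bash
python3 -c "
from go import *
to(P['black'],.12)
plus_end(P['black'],.05);plus_end(P['black'],.05);ee(P['black'],.05,(0,.0143,.077))
s,p,R=st();print([ (p+R@[0,y,.073])[2].round(4) for y in(-.011,.011)])
t=V('top');t.crop('pics/t36.png',380,200,460,270,7)
v=V('side');v.crop('pics/s36.png',300,100,360,180,7)
"
```

```text
t 37.35 pos [ 0.5578 -0.3089  0.1234] head -17.71 tilt 13.33 open 16.8 F [-0.7  0.6  4.9] q7 0.59
  tool shift mm [-5.5  0.5  3.8] twist 1.09
minus face px [329.7 136.6] 19 pos [ 0.5598 -0.2962  0.1095]
n 16 d(x,y)/dz [-0.019  0.148] lean u deg 7.6 zrange 0.062 0.106
axis [0.111 0.105 0.988] E [ 0.5526 -0.303   0.0452] in tool [-0.9 13.2 77.4] top in tool [-0.9 -9.4 16.5]
shift [ 0.6  2.5 -5.5]
minus face px [329.8 136.6] 20 pos [ 0.5595 -0.2953  0.1097]
n 17 d(x,y)/dz [-0.017  0.157] lean u deg 8.1 zrange 0.063 0.106
axis [0.113 0.113 0.987] E [ 0.5521 -0.3027  0.0455] in tool [-1.5 13.  77.2] top in tool [ -1.5 -10.1  16.4]
shift [ 1.2  2.8 -5.3]
E [ 0.5531 -0.3044  0.0453] shift [-0.3  1.4 -5.1]
[np.float64(0.0547), np.float64(0.0499)]
```

View pics/t36.png

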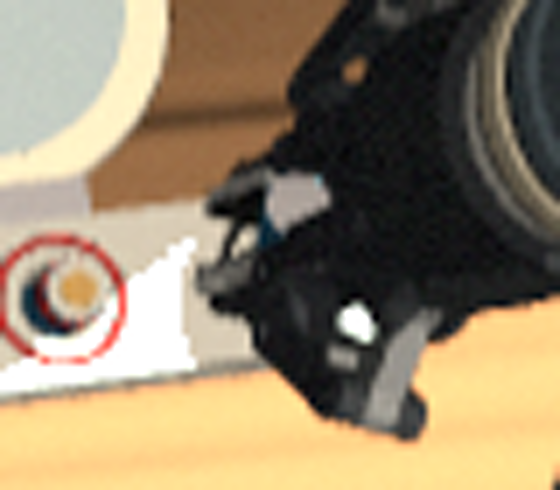

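View pics/s36.png

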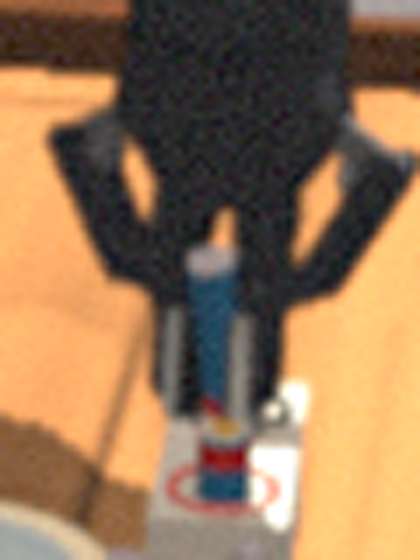

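Call:
{"api": "move_arm", "payload": {"targets": [{"x":0,"y":2,"z":-0.3,"twist":0,"grip":10},{"x":0,"y":0.5,"z":0,"twist":0,"grip":10},{"x":0,"y":0,"z":0,"twist":0,"grip":26},{"x":0,"y":0,"z":0,"twist":0,"grip":26},{"x":0,"y":0,"z":0,"twist":0,"grip":26},{"x":0,"y":0,"z":0,"twist":0,"grip":26}]}}

```text
time_s: 38.15
tool_pos: [0.5564, -0.3099, 0.1233]
eef_rot: [-2.871, 0.459, 0.062]
contact_force: [-0.2, 1.9, 4.2]
opening: 0.026
```

```bash
python3 -c "
from go import *
to(P['black'],.12)
t=V('top');t.crop('pics/t37.png',380,200,460,270,7)
v=V('side');v.crop('pics/s37.png',300,100,360,180,7)
"
```

```text
t 38.15 pos [ 0.5564 -0.3099  0.1233] head -17.67 tilt 13.6 open 26.0 F [-0.2  1.9  4.2] q7 0.59
  tool shift mm [-4.5 -0.9  3.9] twist 1.13
```

View pics/t37.png

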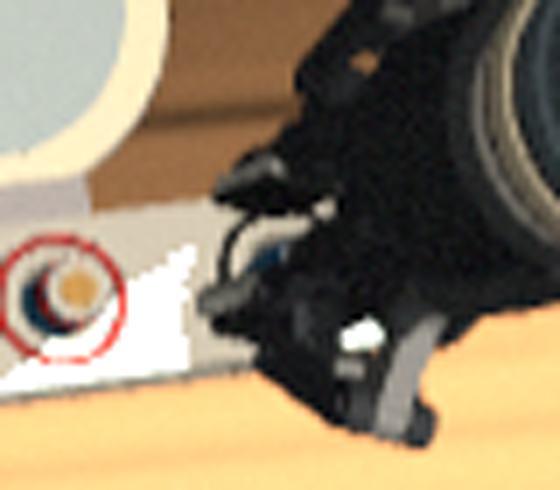

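View pics/s37.png

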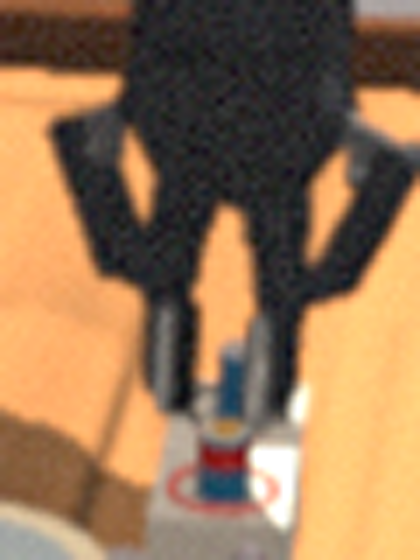

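Call:
{"api": "move_arm", "payload": {"targets": [{"x":0,"y":0,"z":-5,"twist":0,"grip":32},{"x":0,"y":0,"z":-8,"twist":0,"grip":36},{"x":0,"y":0,"z":-14,"twist":0,"grip":40},{"x":0,"y":0,"z":-16,"twist":0,"grip":40},{"x":0,"y":0,"z":-16,"twist":0,"grip":40},{"x":0,"y":0,"z":-16,"twist":0,"grip":40},{"x":0,"y":0,"z":-10,"twist":0,"grip":40},{"x":0,"y":0,"z":0,"twist":0,"grip":40}]}}

```text
time_s: 38.92
tool_pos: [0.5548, -0.3368, 0.2118]
eef_rot: [-2.88, 0.469, 0.061]
contact_force: [-0.6, -0.5, -0.4]
opening: 0.0399
```

```bash
python3 -c "
from go import *
to(P['black'],.12)
t=V('top');t.crop('pics/t38.png',370,200,450,270,7)
v=V('side');v.crop('pics/s38.png',300,100,360,190,6)
C=v.cloud();c=v.proj([*P['black'],.073]).round().astype(int);print(c);print(C[c[1]-4:c[1]+8,c[0]+1].round(3),C[c[1]-4:c[1]+8,c[0]-1].round(3)[:,2])
"
```

```text
t 38.92 pos [ 0.5548 -0.3368  0.2118] head -18.02 tilt 12.99 open 39.9 F [-0.6 -0.5 -0.4] q7 0.54
  tool shift mm [-4.5 -7.5 96.2] twist 0.78
[333 149]
[[ 0.567 -0.5    0.   ]
 [ 0.566 -0.494  0.   ]
 [ 0.566 -0.49  -0.001]
 [ 0.55  -0.312  0.074]
 [ 0.549 -0.309  0.073]
 [ 0.549 -0.301  0.074]
 [ 0.548 -0.301  0.071]
 [ 0.548 -0.298  0.07 ]
 [ 0.548 -0.3    0.066]
 [ 0.548 -0.297  0.065]
 [ 0.548 -0.301  0.061]
 [ 0.548 -0.298  0.06 ]] [-0.001 -0.    -0.     0.075  0.074  0.075  0.069  0.069  0.068  0.063
  0.061  0.057]
```

View pics/t38.png

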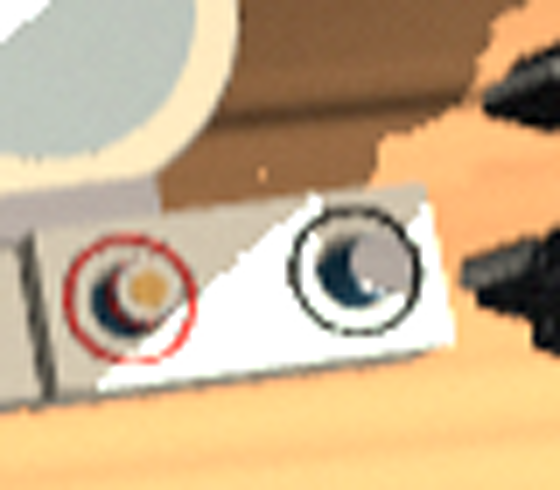

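View pics/s38.png

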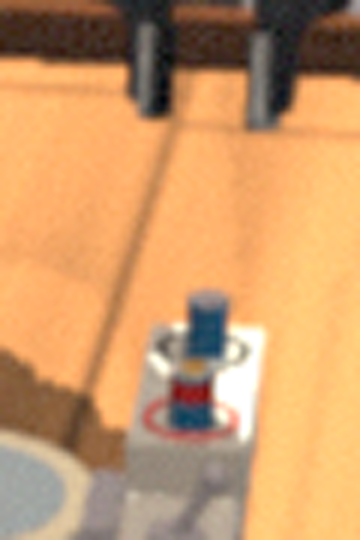

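```bash
python3 -c "
from go import *
t=V('top');t.crop('pics/tend.png',0,0,560,420,1.4,1.2)
C=t.cloud();Z=C[:,:,2]
for u0,u1 in((375,402),(405,436)):
  m=(Z>.062)&(Z<.09);m[:225]=0;m[258:]=0;m[:,:u0]=0;m[:,u1:]=0;y,x=np.where(m);print(len(x),np.median(Z[m]).round(4),t.onz(x.mean(),y.mean(),.0725).round(4))
"
```

```text
81 0.0713 [ 0.5499 -0.2419  0.0725]
80 0.0724 [ 0.5516 -0.3064  0.0725]
```

View pics/tend.png

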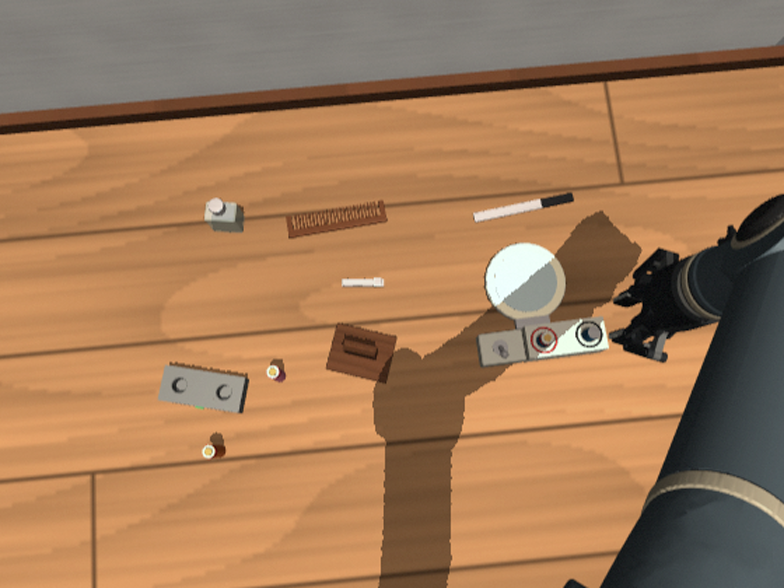

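Both cells are seated: tops at 71 and 72 mm, against about 72 to 73 expected. The red bore shows the brass button, the black bore the bare minus face. Comb, file, perfume, clip and the look-alikes are unmoved, and the gripper is clear. Handing in.

```bash
python3 -c "
from bench import bot
print(bot.state()['time_s'],bot.finish_job())"
```

```text
the job is handed in; nothing more can be done
39.0667 None
```

Both cells are in the mirror light and released, and the job was handed in at 39.1 s of the 70 s allowed.

- **Red bore:** the first cell went straight from the dock, plus end up.
- **Black bore:** I laid the second cell down against the comb rest and took hold of it again. I levered it minus end up over the rail end, then dropped it in plus end down.

**Last checks:** in the top camera, the cell tops stand 71 and 72 mm above the table, where a fully seated cell should be. Each is within 1 mm of its bore centre in that camera. The brass button shows at the red ring and the bare minus face at the black ring. By eye, the comb, file, perfume bottle and clip are where they started, and the gripper was clear of everything.

**What went less well:**
- The arm picked up a tool tilt, about 13° by the end. I couldn't command it away.
- Squaring the second cell on the rail did not work. It still leaned about 8° when I let it go with 5 mm in the bore, and it dropped the rest of the way.
- The side camera read 2–3 mm off the top camera. I allowed for that.
- Contact forces read at the end of each move stayed near 20 N. I did not record peaks during the moves.

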